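Make up a spares kit in its tray and check-weigh it

ROBOT

A 6-joint arm with a two-finger parallel gripper is mounted at the origin on a cart in front of the work surface, level with it; the furniture and walls round the work are solid. World frame = base frame: x ahead of the robot, y to its left, z up, the work surface at z = 0. Lengths are in m, angles in rad, forces in N, time in s.
With the tool pointing down it reaches from about 0.225 to 0.875 m from the base axis. Payload 3.4 kg.
Tool frame: the origin (TCP) lies midway between the tips of the shut fingers; the grasp point (between the pads) lies 19 mm behind it; x points along the fingers, y is the direction in which the jaws open and shut, and the axes are right-handed (so a half turn about x gives the same grasp; the last joint's range is limited). The gripper opens to 85 mm and grips with 20 to 120 N. Pads are 22 mm wide; open, the fingers measure 114 mm over their backs; the gripper's body (76 mm by 85 mm) begins 54 mm behind the grasp point. The pads swing forward as they close: fully open they stand 13 mm farther back than shut.
Start: joints at [-1.255, 0.276, 1.505, -0, 1.361, -0.121], TCP at [0.243, -0.521, 0.195] pointing down, gripper open.
Joint ranges: [-2.89, 2.89], [-0.75, 2.08], [0.22, 2.7], [-1.18, 4.32], [0.11, 2.71], [-2.7, 2.7]. Speed limits (rad/s): [2.57, 2.57, 3.14, 3.14, 3.14, 3.14].

INTERFACE

Orientations are given as a unit quaternion [w, x, y, z].
In Python, from rig import manip, get_image, get_calibration, ticket gives the robot as it stands. The module is installed in compiled form; this text tells all that it offers.
- The arm moves only by the tool arm_command, never from a script. Its argument "series" is text: rows parted by semicolons, each of 7 numbers parted by spaces: the shift along the tool's x, y, z in units of 0.1 m (1.0 is 0.1 m), then the turn, a rotation vector about the tool's x, y, z in units of pi rad (1.0 is pi rad), then the opening, from -1 (shut) to 1 (fully open), so that 0 is half open. In form: tx ty tz rx ry rz claw; .... A call has 1 to 12 rows; each row shifts and turns the commanded pose from where the row before left it, along the tool's axes as they then stand; what a row does not reach is not made up. A row lasts 1/12 s, in which the tool goes at most 41.7 mm and 7.16 degrees, less where a joint would pass 70% of its speed; a pose out of reach is approached as far as the arm can. A call with a number of a shift or a turn outside -1 to 1 is refused whole. A call with a gripper value outside its range is refused whole. The fingers move at their own pace and stop on an object; "squeeze" is the grip in N (left out, the last holds). Time passes only in rows, so rows that do not move let the fingers close. It gives the time, the measured TCP pose, the force and the opening at its end, in the units of the state.
- manip.get_state(): the state, without advancing time (a new reading comes with each control period).
- get_image(name): name is "scene" or "top"; returns the picture (384x512x3 uint8, red, green, blue); there is no depth.
- get_calibration(name): a dict with "fx", "fy", "cx", "cy" (pixels), "D" ([k1, k2, p1, p2, k3] as OpenCV has them; the pictures are not rectified), "cam_to_world" (4x4, takes a point from camera to world coordinates). Camera axes: x right, y down, z forward; pixel columns grow to the right and rows downward; lengths in m; the calibration is good to about 2 mm. A picture is of the moment at which its call begins. get_calibration takes no time and is no camera call.
- ticket.sign_off(): hands the job in, once; it reports no verdict.
The state is a dict: "clock": time; "qpos": joint angles; "qd": joint speeds; "effort": joint torques, N m; "position": TCP position; "ee_rot": TCP orientation; "contact_force": force on the tool from outside, world axes, zero at the start; "moment": the same for the moment, N m; "width": finger opening in m.
Only numpy, scipy, OpenCV 4.12 (cv2) and the standard library are available. Lean on these libraries where they do the work, as an engineer would, in place of code of your own. Each camera call takes 0.05 s, during which the arm holds its last target. There are 200 camera calls.

TASK

Make up the spares kit for one display module and put it on the scale: drop the two terminal blocks into the two small pockets of the kit tray, one in each, and the receiver board into the large pocket, all right way up and flat on the pocket floors; the filled tray must end up standing by itself in the middle of the scale's pan, lengthwise on it. Set things down gently, so that the pan is never pressed on to its overload stop, and leave the flux bottle, solder spool, side cutters and tweezers where they lie.

Things in the scene. Friction and masses are not known exactly. Their poses are not given: they have to be found in the camera images.
- kit_tray: Grey plastic kit tray, 176 mm long (its y), 50 mm wide (its x), 20 mm high, about 160 g, loose. Origin: centre of its underside, z up. Three open pockets 10 mm deep with black floors in its top: two small ones in line towards -y, a large one at +y. Between them, round y = +9 mm, a plain waist (bright plate on top, ribbed sides) to take it by, across its 50 mm width; centre of mass close by.
- pocket_a (a point): Centre of the floor of the small pocket nearest the tray's -y end (10 mm above the tray's underside; rim 10 mm higher). Pocket 19 mm along the tray's x, 35 mm along its y, axes as the tray's.
- pocket_b (a point): The same for the other small pocket, 40 mm further towards +y. Same size, same axes.
- pocket_board (a point): Centre of the floor of the large pocket (10 mm above the tray's underside; rim 10 mm higher). Pocket 37 mm along the tray's x, 55 mm along its y, axes as the tray's.
- receiver_board: Small green receiver board, 32 mm (its x) by 50 mm (its y), 15 mm high, 14 g. Origin: centre of its underside, z up. It stands on connectors; the board proper lies 4 to 6 mm above its underside. Take it by the black pin header, 11 mm wide (x = 3 to 14 mm), 30 mm long (y, centred), up to 15 mm high. Fits the large pocket with its long side along the tray, either way round.
- terminal_a: Yellow terminal block, 14 mm (its x) by 30 mm (its y), 13 mm high, 12 g. Origin: centre of its underside, z up. It fits a small pocket with its 30 mm side along the tray, either way round.
- terminal_b: The second terminal block, the same; either block may go in either small pocket.
- pan_centre (a point): Centre of the top face of the scale's weighing pan (steel plate 140 mm along this point's x, 182 mm along its y, 58 mm above the bench when empty). The scale is a fixed light-grey bench scale; its display panel is on the -x side and lower than the pan. The point rides with the pan.
- scale_pan (a joint): How far the sprung pan is down, m: 0 empty, about 0.004 with the filled tray (spring about 520 N/m, damped), overload stop at 0.010.
- board_vice: Obstacle, fixed: small board vice, 105 x 218 x 73 mm (x, y, z). Origin: middle of its underside.
- iron_end (a point): Obstacle, fixed: upper end of the soldering iron (about 26 mm thick) in its stand, 240 mm above the bench. From here the iron runs back and down, away from the robot, to its stand 100 to 150 mm behind.
- flux_bottle: Bystander: flux bottle with red needle cap, 34 mm across, 95 mm high. Origin: centre of its underside.
- solder_spool: Bystander: spool of solder wire, 54 mm across, 40 mm high. Origin: centre of its underside.
- side_cutter: Bystander: side cutters with red handles lying flat, 121 x 46 mm (x, y), 12 mm high. Origin: middle, on the bench.
- tweezers_a: Bystander: steel tweezers lying on edge, 125 x 13 mm (x, y), 10 mm high. Origin: middle, on the bench.

How it is judged:
At the end, for the whole second after the job is handed in: One terminal block in each small pocket, the board in the large one, flat on the floor (within 3.5 mm, 0.08 rad); the tray level, still and released on the pan, within 15 mm of its centre along both sides, lengthwise within 0.2 rad, the pan more than 2 mm down (((x of terminal_a in the frame of pocket_a between -0.0035 and 0.0035 m and y of terminal_a in the frame of pocket_a between -0.0035 and 0.0035 m and z of terminal_a in the frame of pocket_a between -0.003 and 0.002 m and angle between the z axis of each of terminal_a, terminal_b and the z axis of kit_tray, either way round below 0.08 rad and x of terminal_b in the frame of pocket_b between -0.0035 and 0.0035 m and y of terminal_b in the frame of pocket_b between -0.0035 and 0.0035 m and z of terminal_b in the frame of pocket_b between -0.003 and 0.002 m) or (x of terminal_b in the frame of pocket_a between -0.0035 and 0.0035 m and y of terminal_b in the frame of pocket_a between -0.0035 and 0.0035 m and z of terminal_b in the frame of pocket_a between -0.003 and 0.002 m and angle between the z axis of each of terminal_b, terminal_a and the z axis of kit_tray, either way round below 0.08 rad and x of terminal_a in the frame of pocket_b between -0.0035 and 0.0035 m and y of terminal_a in the frame of pocket_b between -0.0035 and 0.0035 m and z of terminal_a in the frame of pocket_b between -0.003 and 0.002 m)) and x of receiver_board in the frame of pocket_board between -0.0035 and 0.0035 m and y of receiver_board in the frame of pocket_board between -0.0035 and 0.0035 m and z of receiver_board in the frame of pocket_board between -0.003 and 0.002 m and angle between the z axis of receiver_board and the z axis of kit_tray, either way round below 0.08 rad and x of kit_tray in the frame of pan_centre between -0.015 and 0.015 m and y of kit_tray in the frame of pan_centre between -0.015 and 0.015 m and z of kit_tray in the frame of pan_centre between -0.003 and 0.003 m and angle between the y axis of kit_tray and the y axis of pan_centre, either way round below 0.2 rad and angle between kit_tray's own z axis and vertical below 0.04 rad and value of joint scale_pan above 0.002 m and linear speed of kit_tray below 0.02 m/s); the robot touches nothing.
It fails at once if the scale pan is pressed down on to its overload stop (more than 9.5 mm) (value of joint scale_pan above 0.0095 m).
It fails at once if the flux bottle moved by more than 25 mm (distance of flux_bottle from where it was at the start of the episode above 0.025 m).
It fails at once if the solder spool moved by more than 25 mm (distance of solder_spool from where it was at the start of the episode above 0.025 m).
It fails at once if the side cutters moved by more than 25 mm (distance of side_cutter from where it was at the start of the episode above 0.025 m).
It fails at once if the tweezers moved by more than 25 mm (distance of tweezers_a from where it was at the start of the episode above 0.025 m).
It also fails if it takes over 72 s, if anything falls off the work surface, if the arm or the gripper's body presses on something with over 40 N, if the wrist force passes 120 N, or if a joint passes its speed limit or range.

## Working session

There is one attempt and no reset: what is moved stays moved. The work goes in short steps, Python scripts to look and compute and a tool call to move; the robot and the scene stay as the last step left them, time stands still between calls to the robot, and variables do not carry over. Pictures are saved under pics/ and viewed, about 8 in all and at most 12, crops included, and the job is handed in when it is done.

Besides the shell and the picture viewer there is one more tool, called as a command line: name --argument value ..., lists and objects as JSON in quotes. arm_command: Moves the arm, as the interface text tells. Shifts and turns lie within -1 to 1; 1 stands for 0.1 m of shift or pi rad of turn. Its arguments: {"type":"object","properties":{"series":{"type":"string"},"squeeze":{"type":"number"}},"required":["series"]}

```bash
mkdir -p pics
python3 - <<'E'
from rig import manip,get_image,get_calibration
import cv2
for n in("scene","top"):
    im=get_image(n); cv2.imwrite(f"pics/{n}0.png",im[:,:,::-1]); c=get_calibration(n)
    print(n,c["fx"],c["fy"],c["cx"],c["cy"],c["D"]); print(c["cam_to_world"])
print(manip.get_state())
E
```

```text
scene 349.2341624003452 349.2341624003452 254.2892033835307 188.19929362662612 [-0.05773965  0.          0.          0.          0.        ]
[[-0.64008233 -0.4199736   0.64336365 -0.13767605]
 [-0.76814683  0.36687273 -0.52474265  0.52412003]
 [-0.01565452 -0.83007625 -0.55743014  0.7122486 ]
 [ 0.          0.          0.          1.        ]]
top 373.9626225362707 373.9626225362707 251.36478876081344 195.1619915145615 [-0.07716865  0.          0.          0.          0.        ]
[[ 0.02106705 -0.99170457  0.12679996  0.38377393]
 [-0.9997479  -0.02188158 -0.00503407  0.03246472]
 [ 0.0077669  -0.12666194 -0.99191553  1.26178272]
 [ 0.          0.          0.          1.        ]]
{'clock': 0.1, 'qpos': array([-1.25498142e+00,  2.76552586e-01,  1.50603167e+00, -3.88859921e-05,
        1.36068589e+00, -1.21000665e-01]), 'qd': array([ 0.00058491, -0.00167448, -0.00258306, -0.00245933, -0.0020339 ,
       -0.00081589]), 'effort': array([ 1.57617269e-03, -4.17701268e+01, -2.46403974e+01, -8.59027818e-05,
        5.86097201e-03, -3.93262127e-06]), 'position': array([ 0.2430697 , -0.52050285,  0.19410436]), 'ee_rot': array([-0.15262651, -0.6902366 , -0.15380445,  0.69037872]), 'contact_force': array([0.38387865, 0.10454803, 0.0943652 ]), 'moment': array([-0.02352699,  0.02209884, -0.01290256]), 'width': 0.08563211545105703}
```

View pics/scene0.png

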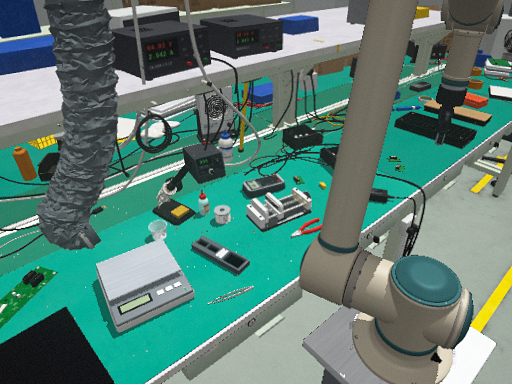

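View pics/top0.png

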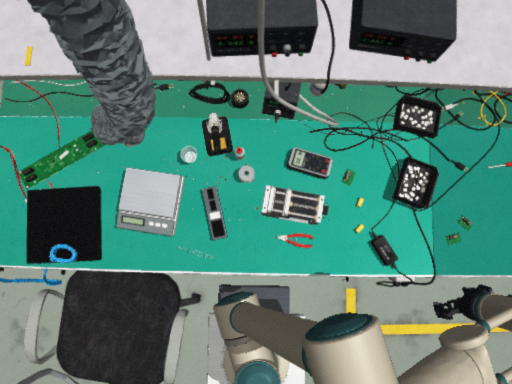

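The scene view shows the scale, tray, vice and small parts. In the top view the scale pan is at about (150,190), the tray at (213,213), yellow blocks at (360,203) and (359,229), and a green board at (348,177). More green boards are at (452,238) and (464,222). I'll zoom in on these.

```bash
cat > h.py <<'E'
import numpy as np,cv2
from rig import manip,get_image,get_calibration
from scipy.spatial.transform import Rotation as R
def ray(n,uv):
    c=get_calibration(n);K=np.array([[c["fx"],0,c["cx"]],[0,c["fy"],c["cy"]],[0,0,1]])
    p=cv2.undistortPoints(np.array(uv,float).reshape(-1,1,2),K,np.array(c["D"])).reshape(-1,2)
    T=np.array(c["cam_to_world"]);d=np.c_[p,np.ones(len(p))]@T[:3,:3].T
    return T[:3,3],d
def onz(n,uv,z):
    o,d=ray(n,uv);return o+d*((z-o[2])/d[:,2])[:,None]
def proj(n,P):
    c=get_calibration(n);K=np.array([[c["fx"],0,c["cx"]],[0,c["fy"],c["cy"]],[0,0,1]])
    T=np.linalg.inv(np.array(c["cam_to_world"]))
    return cv2.projectPoints(np.array(P,float).reshape(-1,1,3),cv2.Rodrigues(T[:3,:3])[0],T[:3,3],K,np.array(c["D"]))[0].reshape(-1,2)
def blobs(n,im,lo,hi,z,amin=8,roi=None):
    h=cv2.cvtColor(im,cv2.COLOR_RGB2HSV);m=cv2.inRange(h,lo,hi)
    if roi: k=np.zeros_like(m);x0,y0,x1,y1=roi;k[y0:y1,x0:x1]=1;m=m*k
    for c in cv2.findContours(m,cv2.RETR_EXTERNAL,cv2.CHAIN_APPROX_NONE)[0]:
        if len(c)<5: continue
        b=np.zeros_like(m);cv2.drawContours(b,[c],-1,1,-1);a=b.sum()
        if a<amin: continue
        q=np.argwhere(b)[:,::-1];P=onz(n,q,z)[:,:2]
        (cx,cy),(w,hh),an=cv2.minAreaRect((P*1000).astype(np.float32))
        box=cv2.boxPoints(((cx,cy),(w,hh),an));e=[box[1]-box[0],box[2]-box[1]];l=max(e,key=np.linalg.norm)
        C=np.cov((P-P.mean(0)).T);ev,V=np.linalg.eigh(C);v=V[:,1]
        print(n,"px",q.mean(0).round(1),"area",a,"mean",(P.mean(0)*1000).round(1),"rect",round(cx,1),round(cy,1),"size",round(w,1),round(hh,1),"longang",np.degrees(np.arctan2(l[1],l[0])).round(1),"pca",np.degrees(np.arctan2(v[1],v[0])).round(1))
E
python3 - <<'E'
from h import *
t=get_image("top");s=get_image("scene")
def up(im,x0,y0,x1,y1,f): return cv2.resize(im[y0:y1,x0:x1],None,fx=f,fy=f,interpolation=cv2.INTER_CUBIC)
a=up(t,110,160,250,245,5.6);b=up(t,330,160,480,250,5.2)
# pad
W=790
a=cv2.copyMakeBorder(a,0,0,0,W-a.shape[1],cv2.BORDER_CONSTANT);b=cv2.copyMakeBorder(b,0,0,0,W-b.shape[1],cv2.BORDER_CONSTANT)
c=np.vstack([a[:,:W],b[:,:W]]);c=cv2.resize(c,None,fx=.62,fy=.62);cv2.imwrite("pics/crop1.png",c[:,:,::-1])
yl=((18,120,120),(33,255,255))
blobs("top",t,*yl,.013,roi=(320,150,480,260));blobs("scene",s,*yl,.013,roi=(250,130,420,230))
gr=((35,90,20),(75,255,150))
blobs("top",t,*gr,.005,roi=(335,150,480,260))
print(onz("top",[[348,177],[452,238],[464,222],[150,190],[213,213],[295,205]],0).round(3))
E
```

```text
top px [359.1 228.2] area 39 mean [ 439.7 -338.2] rect 440.2 -337.9 size 14.2 29.2 longang -45.3 pca 138.6
top px [359.5 202.3] area 31 mean [ 527.  -340.9] rect 528.0 -341.2 size 12.9 27.1 longang -19.3 pca 160.2
scene px [322.7 185. ] area 22 mean [ 521.9 -334.6] rect 520.1 -334.3 size 14.9 33.4 longang -25.6 pca 150.6
top px [453.2 239.4] area 75 mean [ 406.4 -670.3] rect 410.0 -670.1 size 28.3 47.7 longang -75.0 pca 101.4
top px [464.1 223.4] area 83 mean [ 462.2 -712.6] rect 464.5 -714.6 size 48.0 28.9 longang 49.4 pca 51.3
top px [349.5 177.3] area 77 mean [ 613.9 -309.6] rect 615.4 -306.5 size 29.2 48.0 longang -23.5 pca 156.5
[[ 0.616 -0.306  0.   ]
 [ 0.411 -0.669  0.   ]
 [ 0.467 -0.715  0.   ]
 [ 0.555  0.373  0.   ]
 [ 0.481  0.154  0.   ]
 [ 0.515 -0.123  0.   ]]
```

View pics/crop1.png

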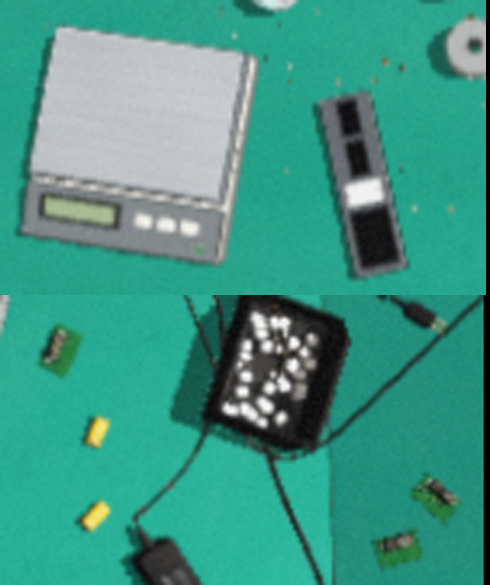

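The crop shows the tray with its large pocket towards the robot, a bright plate just beyond that, and two small pockets further away. The board at (349,177) has its black header on the left side. The two boards on the far right are lookalikes. Next I'll measure the tray, scale, iron and hose.

Run:
```python
from h import *
t=get_image("top");s=get_image("scene")
print("plate");blobs("top",t,(0,0,190),(180,60,255),.02,roi=(195,180,232,245))
blobs("scene",s,(0,0,170),(180,60,255),.02,roi=(185,232,255,275))
print("tray nongreen");
for n,im,roi in(("top",t,(198,183,232,243)),):
    blobs(n,im,(0,0,0),(180,90,255),.02,amin=60,roi=roi)
print("dark");blobs("top",t,(0,0,0),(180,255,45),.010,roi=(200,183,230,243));blobs("scene",s,(0,0,0),(180,255,50),.010,roi=(185,232,255,275))
print("pan");blobs("top",t,(0,0,150),(180,40,255),.058,amin=300,roi=(112,165,190,240))
blobs("top",t,(0,0,120),(180,60,255),.058,amin=300,roi=(112,165,190,240))
print("header");blobs("top",t,(0,0,0),(180,90,255),.015,amin=3,roi=(340,167,358,187))
# iron/hose triangulate
def tri(a,b):
    o1,d1=ray("top",[a]);o2,d2=ray("scene",[b]);d1=d1[0]/np.linalg.norm(d1);d2=d2[0]/np.linalg.norm(d2)
    k=np.linalg.lstsq(np.c_[d1,-d2],o2-o1,rcond=None)[0];p=o1+d1*k[0];q=o2+d2*k[1];return ((p+q)/2).round(3),np.linalg.norm(p-q).round(3)
print("hose",tri((122,140),(80,240)))
def up(im,x0,y0,x1,y1,f): return cv2.resize(im[y0:y1,x0:x1],None,fx=f,fy=f,interpolation=cv2.INTER_CUBIC)
a=up(s,90,160,340,330,3.1);cv2.imwrite("pics/crop2.png",a[:,:,::-1])
print(onz("top",[[212,117],[217,122]],.24))
```

```text
plate
top px [214.5 215. ] area 62 mean [473.3 147.3] rect 473.3 147.4 size 20.0 30.0 longang -88.2 pca 104.3
scene px [221.3 252.6] area 69 mean [473.5 149.2] rect 474.5 148.6 size 21.4 35.8 longang -73.6 pca 109.9
tray nongreen
top px [214.1 212.8] area 773 mean [480.8 149. ] rect 481.8 149.1 size 174.1 49.4 longang 13.8 pca -166.1
dark
top px [217.4 227.9] area 155 mean [431.1 137. ] rect 431.2 136.9 size 51.3 33.3 longang 13.2 pca -166.8
top px [212.5 204.9] area 43 mean [507.9 156. ] rect 507.6 156.1 size 30.0 15.2 longang 13.1 pca -162.8
top px [210.2 193.7] area 45 mean [545.6 165.3] rect 546.1 165.8 size 30.8 16.5 longang 13.2 pca -170.9
scene px [244.  266.4] area 14 mean [398.8 127.7] rect 397.5 127.4 size 4.5 38.8 longang -75.7 pca 104.8
scene px [234.  260.2] area 143 mean [435.2 134.3] rect 436.8 134.4 size 48.2 31.9 longang 14.9 pca -166.8
scene px [212.9 248.7] area 29 mean [511.3 153.1] rect 511.8 152.4 size 27.6 12.8 longang 16.2 pca -160.0
scene px [202.3 243. ] area 26 mean [551.5 163.3] rect 552.1 163.1 size 25.8 11.4 longang 16.2 pca -162.2
pan
top px [151.  194.1] area 2675 mean [534.  353.5] rect 513.8 357.2 size 195.7 192.4 longang 82.8 pca 77.4
top px [149.9 201. ] area 3586 mean [511.5 356.1] rect 511.9 357.9 size 198.9 198.2 longang 82.7 pca -151.1
header
top px [346.9 175.6] area 38 mean [ 617.7 -298. ] rect 617.6 -297.4 size 12.2 36.2 longang -26.9 pca 153.0
hose (array([0.706, 0.451, 0.084]), np.float64(0.003))
[[0.73567014 0.14377196 0.24      ]
 [0.7211943  0.1290383  0.24      ]]
```

View pics/crop2.png

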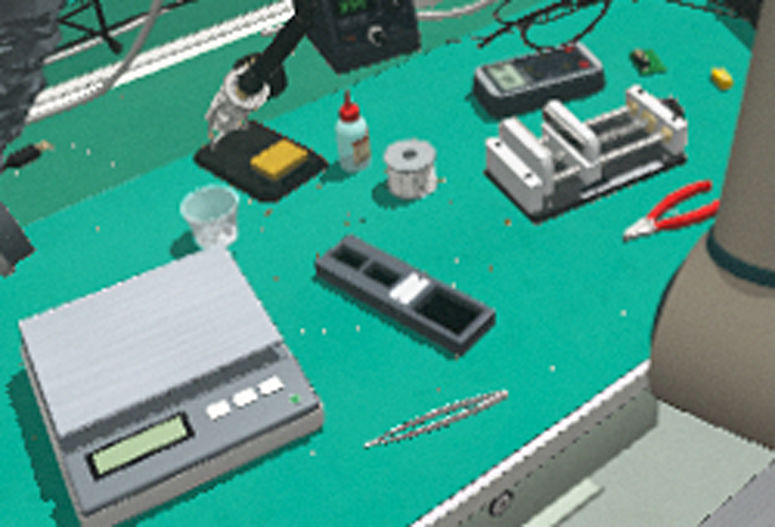

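The scene crop confirms the layout: the tray is clear of everything, the iron and the hose end lie behind x of about 0.65, and the tweezers are in front of the tray. Both views agree on the tray: centre (0.482,0.149), long axis at 13.5°, +y towards the robot. I'll grip the waist first to get the tray's lateral position in robot coordinates.

```bash
cat >> h.py <<'E'
def goal(x,y,z,jaw):
    "jaw: world heading (deg) of the jaw axis, mod 180"
    s=manip.get_state();q=s["ee_rot"];r=R.from_quat([q[1],q[2],q[3],q[0]]);M=r.as_matrix()
    j=np.degrees(np.arctan2(M[1,1],M[0,1]))
    d=(jaw-j+90)%180-90      # world yaw about +z needed
    print("t",s["clock"],"pos",s["position"].round(4),"toolx",M[:,0].round(3),"jaw",j.round(2),"q1,q6",s["qpos"][[0,5]].round(2),"F",s["contact_force"].round(1),"w",round(s["width"],4))
    rr=R.from_euler('z',d,degrees=True)*r
    tilt=R.align_vectors([[0,0,-1]],[rr.as_matrix()[:,0]])[0]
    rr2=tilt*rr
    for k in (d,d-180*np.sign(d)):
        r2=R.from_euler('z',k,degrees=True)*r
        sh=r2.as_matrix().T@(np.array([x,y,z])-s["position"])*10
        print(" yaw",round(k,2),"-> rx",round(-k/180,4),"(rows",int(np.ceil(abs(k)/7.16)),") then shift",sh.round(3),"len",np.linalg.norm(sh).round(2))
    print(" shift now",(M.T@(np.array([x,y,z])-s["position"])*10).round(3), "tilt fix",(r.inv()*tilt*r).as_rotvec().round(4)/np.pi)
def pix(): pass
E
python3 - <<'E'
from h import *
goal(.473,.1472,.12,103.5)
p=np.array([[126.4,168.1],[180.6,175],[172.8,218.5],[119.2,211.3]])
P=onz("top",p,.058);print(P.round(4),P.mean(0),[np.linalg.norm(P[i]-P[i-1]).round(3) for i in range(4)])
print(onz("scene",[[188,162],[172,190]],.24))
E
```

```text
t 0.3 pos [ 0.2432 -0.5209  0.1946] toolx [-0.  0. -1.] jaw -64.97 q1,q6 [-1.25 -0.12] F [-0.1  0.1  0.7] w 0.0853
 yaw -11.53 -> rx 0.064 (rows 2 ) then shift [ 0.75  -5.959 -3.794] len 7.1
 yaw 168.47 -> rx -0.936 (rows 24 ) then shift [0.743 5.96  3.794] len 7.1
 shift now [ 0.749 -5.081 -4.908] tilt fix [ 0.00000000e+00 -6.36619772e-05  1.59154943e-04]
[[0.6185 0.4402 0.058 ]
 [0.5991 0.2593 0.058 ]
 [0.4562 0.2782 0.058 ]
 [0.4753 0.4548 0.058 ]] [0.53726058 0.35811997 0.058     ] [np.float64(0.144), np.float64(0.182), np.float64(0.144), np.float64(0.178)]
[[0.62703036 0.13427455 0.24      ]
 [0.53300788 0.23531394 0.24      ]]
```

Run:
```python
from h import *
t=get_image("top");s=get_image("scene")
a=cv2.resize(t[95:170,180:260],(400,375),interpolation=cv2.INTER_CUBIC);b=cv2.resize(s[125:225,150:230],(300,375),interpolation=cv2.INTER_CUBIC)
cv2.imwrite("pics/iron.png",np.hstack([a,b])[:,:,::-1])
for z in(.1,.2,.24):print(proj("top",[[.627,.134,.24],[.7,.14,z]]).round(),proj("scene",[[.627,.134,.24],[.7,.14,z]]).round())
```

```text
[[214. 154.]
 [217. 142.]] [[188. 162.]
 [180. 193.]]
[[214. 154.]
 [214. 133.]] [[188. 162.]
 [175. 165.]]
[[214. 154.]
 [213. 129.]] [[188. 162.]
 [173. 153.]]
```

View pics/iron.png

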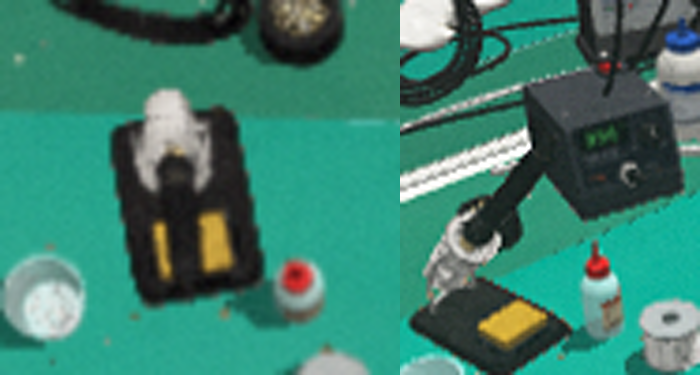

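arm_command --series "0 0 0 0.032 0 0 1;0 0 0 0.032 0 0 1;0 -0.33 -0.21 0 0 0 1;0 -0.33 -0.21 0 0 0 1;0 -0.33 -0.21 0 0 0 1;0 -0.33 -0.21 0 0 0 1;0 -0.33 -0.21 0 0 0 1;0 -0.33 -0.21 0 0 0 1;0 -0.33 -0.21 0 0 0 1;0 -0.33 -0.21 0 0 0 1;0 -0.33 -0.21 0 0 0 1;0 -0.33 -0.21 0 0 0 1" --squeeze 30

```text
clock: 1.4
position: [0.3706, -0.1494, 0.1952]
ee_rot: [0.083, 0.703, 0.083, -0.702]
contact_force: [0.3, -0.7, 0.6]
width: 0.0854
```

The iron's upper end is at top px (216,152), which puts it at about (0.63,0.13,0.24). That leaves enough clearance if I stay below x≈0.55 there.

Run:
```python
from h import *
goal(.473,.1472,.004,103.5)
```

```text
t 1.4 pos [ 0.3706 -0.1494  0.1952] toolx [ 0.001 -0.001 -1.   ] jaw -76.53 q1,q6 [-0.56  0.78] F [ 0.3 -0.7  0.6] w 0.0854
 yaw 0.03 -> rx -0.0002 (rows 1 ) then shift [ 1.911 -2.647 -1.687] len 3.67
 yaw -179.97 -> rx 0.9998 (rows 26 ) then shift [1.913 2.643 1.69 ] len 3.67
 shift now [ 1.911 -2.648 -1.685] tilt fix [-0.         -0.00025465 -0.00025465]
```

arm_command --series "0 -0.33 -0.21 0 0 0 1;0 -0.33 -0.21 0 0 0 1;0 -0.33 -0.21 0 0 0 1;0 -0.33 -0.21 0 0 0 1;0 -0.33 -0.21 0 0 0 1;0.1 -0.33 -0.21 0 0 0 1;0.2 -0.33 -0.21 0 0 0 1;0.3 -0.33 -0.21 0 0 0 1;0.3 -0.008 -0.005 0 0 0 1;0.3 0 0 0 0 0 1;0.2 0 0 0 0 0 1;0 0 0 0 0 0 1"

```text
clock: 2.4
position: [0.4659, 0.1379, 0.0567]
ee_rot: [-0.084, -0.699, -0.083, 0.705]
contact_force: [-0.7, 0.1, 0.2]
width: 0.0854
```

Run:
```python
from h import *
goal(.473,.1472,.004,103.5)
```

```text
t 2.4 pos [0.4659 0.1379 0.0567] toolx [-0.009 -0.001 -1.   ] jaw -76.44 q1,q6 [0.14 1.48] F [-0.7  0.1  0.2] w 0.0854
 yaw -0.06 -> rx 0.0003 (rows 1 ) then shift [ 0.526 -0.073 -0.096] len 0.54
 yaw 179.94 -> rx -0.9997 (rows 26 ) then shift [0.528 0.074 0.086] len 0.54
 shift now [ 0.526 -0.073 -0.096] tilt fix [0.         0.00292845 0.00022282]
```

arm_command --series "0 0 0 0 0 0 1;0.25 0 0 0 0 0 1;0.2 0 0 0 0 0 1;0.06 0 0 0 0 0 1;0 0 0 0 0 0 1;0 0 0 0 0 0 1"

```text
clock: 2.9
position: [0.4711, 0.1381, 0.0109]
ee_rot: [0.083, 0.703, 0.083, -0.701]
contact_force: [-0.0, 0.2, -0.2]
width: 0.0854
```

Run:
```python
from h import *
goal(.473,.1472,.004,103.5)
```

```text
t 2.9 pos [0.4711 0.1381 0.0109] toolx [ 0.002  0.    -1.   ] jaw -76.51 q1,q6 [0.14 1.48] F [-0.   0.2 -0.2] w 0.0854
 yaw 0.01 -> rx -0.0001 (rows 1 ) then shift [ 0.07  -0.084 -0.04 ] len 0.12
 yaw -179.99 -> rx 0.9999 (rows 26 ) then shift [0.069 0.084 0.04 ] len 0.12
 shift now [ 0.07  -0.084 -0.04 ] tilt fix [-0.00000000e+00 -7.95774715e-04 -9.54929659e-05]
```

arm_command --series "0 -0.08 -0.04 0 0 0 1;0.05 0 0 0 0 0 1;0 0 0 0 0 0 0.1;0 0 0 0 0 0 0.1;0 0 0 0 0 0 -0.2;0 0 0 0 0 0 -0.2;0 0 0 0 0 0 -0.2;0 0 0 0 0 0 -0.2;0 0 0 0 0 0 -0.2;0 0 0 0 0 0 -0.2" --squeeze 30

```text
clock: 3.73
position: [0.4718, 0.1467, 0.0046]
ee_rot: [0.083, 0.702, 0.083, -0.702]
contact_force: [0.5, -0.0, 0.4]
width: 0.0341
```

Run:
```python
from h import *
goal(.473,.1472,.004,103.5)
```

```text
t 3.7333 pos [0.4718 0.1467 0.0046] toolx [ 0. -0. -1.] jaw -76.5 q1,q6 [0.16 1.5 ] F [ 0.5 -0.   0.4] w 0.0341
 yaw 0.0 -> rx -0.0 (rows 1 ) then shift [ 0.006 -0.002 -0.013] len 0.01
 yaw -180.0 -> rx 1.0 (rows 26 ) then shift [0.006 0.002 0.013] len 0.01
 shift now [ 0.006 -0.002 -0.013] tilt fix [-0.00000000e+00 -0.00000000e+00 -3.18309886e-05]
```

The fingers closed to 34 mm where I expected about 50, so I'll check with a picture.

Run:
```python
from h import *
t=get_image("top");s=get_image("scene")
a=cv2.resize(t[170:250,170:260],(450,400),interpolation=cv2.INTER_CUBIC);b=cv2.resize(s[210:290,170:260],(450,400),interpolation=cv2.INTER_CUBIC)
cv2.imwrite("pics/v6.png",cv2.resize(np.hstack([a,b]),(800,356))[:,:,::-1])
print(manip.get_state()["width"])
```

```text
0.034289150891087285
```

View pics/v6.png

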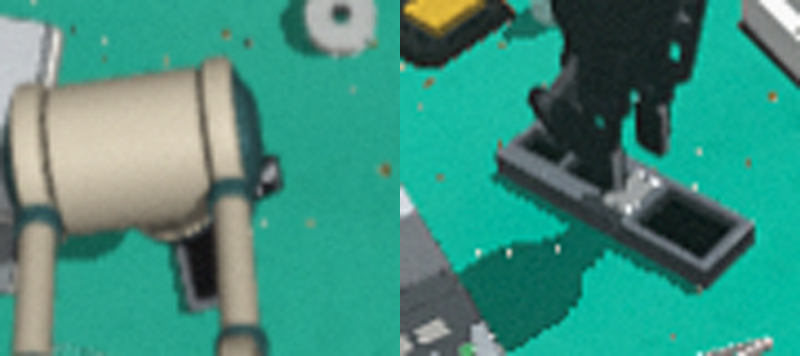

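The fingers straddle the waist, but the opening equals the commanded 34 mm. I'll close further and see where they stop.

arm_command --series "0 0 0 0 0 0 -0.4;0 0 0 0 0 0 -0.4;0 0 0 0 0 0 -0.4;0 0 0 0 0 0 -0.4" --squeeze 20

```text
clock: 4.17
position: [0.4718, 0.1468, 0.0045]
ee_rot: [-0.083, -0.702, -0.083, 0.702]
contact_force: [0.3, 1.2, 0.5]
width: 0.0257
```

arm_command --series "0 0 0 0 0 0 1;0 0 0 0 0 0 1;0 0 0 0 0 0 1;-0.3 0 0 0 0 0 1;-0.4 0 0 0 0 0 1;-0.4 0 0 0 0 0 1;-0.2 0.35 0 0 0 0 1;0 0.4 0 0 0 0 1;0 0.4 0 0 0 0 1;0 0.4 0 0 0 0 1;0 0.4 0 0 0 0 1;0 0 0 0 0 0 1"

```text
clock: 5.17
position: [0.5198, -0.0499, 0.1348]
ee_rot: [0.083, 0.703, 0.079, -0.702]
contact_force: [-0.2, 0.7, 1.0]
width: 0.0854
```

Run:
```python
from h import *
t=get_image("top");s=get_image("scene")
print(manip.get_state()["position"],manip.get_state()["width"])
print("plate");blobs("top",t,(0,0,190),(180,60,255),.02,roi=(195,180,232,245))
blobs("scene",s,(0,0,170),(180,60,255),.02,roi=(185,232,255,275))
blobs("top",t,(0,0,0),(180,90,255),.02,amin=60,roi=(190,180,236,246))
cv2.imwrite("pics/v7.png",np.hstack([cv2.resize(t[160:270,170:300],(390,330)),cv2.resize(s[150:290,160:300],(380,330))])[:,:,::-1])
```

```text
[ 0.51733583 -0.04416107  0.13432607] 0.08524166737148098
plate
top px [214.6 216.8] area 22 mean [467.4 146.7] rect 468.4 145.5 size 10.0 26.6 longang -88.7 pca 99.2
scene px [223.2 253.6] area 26 mean [467.  147.5] rect 466.0 145.4 size 28.5 13.3 longang 87.4 pca 97.1
top px [214.2 212.8] area 765 mean [480.7 148.7] rect 481.5 149.0 size 173.4 49.2 longang 13.9 pca -166.1
```

View pics/v7.png

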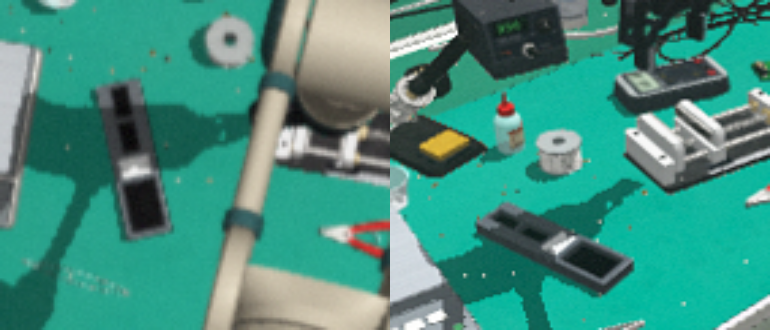

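The tray has not moved, and in the last close-up the fingertips sat on the plate's near edge, so the fingers closed above the tray. I'll probe the bench gently with shut fingers to check the tip height.

arm_command --series "0 -0.4 0 0 0 0 -1;0 -0.4 0 0 0 0 -1;0 -0.2 0 0 0 0 -1;0.4 0 0 0 0 0 -1;0.4 0 0 0 0 0 -1;0.2 0 0 0 0 0 -1;0.1 0 0 0 0 0 -1;0 0 0 0 0 0 -1;0 0 0 0 0 0 -1;0 0 0 0 0 0 -1"

```text
clock: 6.1
position: [0.4945, 0.0552, 0.0254]
ee_rot: [0.084, 0.703, 0.084, -0.702]
contact_force: [0.1, -0.3, 0.4]
width: -0.0001
```

arm_command --series "0.04 0 0 0 0 0 -1;0.04 0 0 0 0 0 -1;0 0 0 0 0 0 -1;0 0 0 0 0 0 -1"

```text
clock: 6.43
position: [0.4939, 0.0543, 0.0167]
ee_rot: [0.083, 0.702, 0.083, -0.702]
contact_force: [0.4, 0.5, -0.2]
width: 0.0
```

Run:
```python
from h import *
s=get_image("scene");st=manip.get_state();print(st["position"],st["contact_force"],st["width"])
u=proj("scene",[st["position"],st["position"]*[1,1,0]]);print(u)
t=get_image("top")
x,y=u[0].astype(int);c=s[y-60:y+40,x-50:x+50].copy();c=cv2.resize(c,(500,500),interpolation=cv2.INTER_CUBIC)
cv2.imwrite("pics/v8.png",c[:,:,::-1]);print(x-50,y-60)
```

```text
[0.4940381  0.05430435 0.01673692] [-0.05211336  0.50532728  1.63352113] 0.00022497231105419367
[[243.36972814 235.01720907]
 [243.55587926 239.20719348]]
193 175
```

View pics/v8.png

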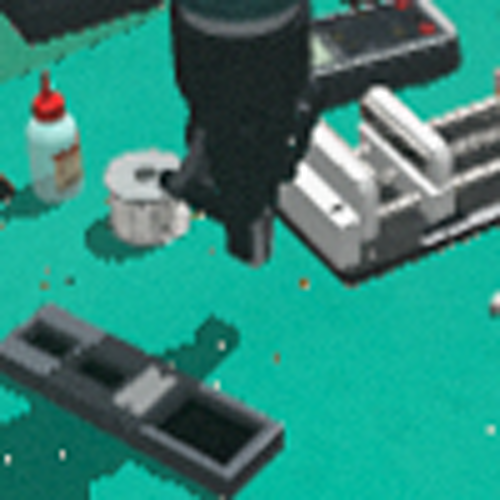

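The visible fingertip is at scene px (243,228), but the reported TCP projects to (243,235). That would put the real tip roughly 25 mm higher than reported. I'll probe down for contact.

arm_command --series "0.05 0 0 0 0 0 -1;0.05 0 0 0 0 0 -1;0 0 0 0 0 0 -1;0.03 0 0 0 0 0 -1;0.02 0 0 0 0 0 -1;0 0 0 0 0 0 -1"

```text
clock: 7.03
position: [0.4935, 0.0544, 0.001]
ee_rot: [-0.083, -0.702, -0.083, 0.703]
contact_force: [-0.0, -0.0, -0.6]
width: 0.0003
```

arm_command --series "0.02 0 0 0 0 0 -1;0.02 0 0 0 0 0 -1;0 0 0 0 0 0 -1"

```text
clock: 7.28
position: [0.4937, 0.0544, -0.0028]
ee_rot: [-0.083, -0.702, -0.083, 0.702]
contact_force: [0.0, 0.1, -0.5]
width: -0.0002
```

Run:
```python
from h import *
st=manip.get_state();print(st["position"],st["contact_force"],st["qpos"])
s=get_image("scene")
m=cv2.cvtColor(s,cv2.COLOR_RGB2HSV)
for v in range(222,245): print(v,''.join('#' if m[v,u,1]<110 and m[v,u,2]<150 else '.' for u in range(225,262)))
print(proj("scene",[st["position"]]))
```

```text
[ 0.49371348  0.05439078 -0.00278064] [ 0.02050037  0.10536376 -0.45647869] [-3.03742057e-02  3.59233327e-01  1.95022709e+00 -1.36426424e-04
  8.32686131e-01  1.30479349e+00]
222 ........#####.#########.....#########
223 #..........############......########
224 .............##########.......#######
225 ..............#########........######
226 ..............###.#####.........#####
227 ..............###.#####..........####
228 ..............#########...........###
229 ..............#########............##
230 ...............########.............#
231 ................#####........#.......
232 ..................###.......#........
233 .....................................
234 .....................................
235 .....................................
236 .....................................
237 .....................................
238 .....................................
239 .....................................
240 .....................................
241 .....................................
242 .....................................
243 .....................................
244 .....................................
[[243.63084959 239.96396869]]
```

There's no contact at a reported z of -3 mm, so the reported TCP really is low by about 25 to 30 mm. I'll keep probing in small steps.

arm_command --series "0.04 0 0 0 0 0 -1;0.04 0 0 0 0 0 -1;0.04 0 0 0 0 0 -1;0.03 0 0 0 0 0 -1;0 0 0 0 0 0 -1"

```text
clock: 7.75
position: [0.4932, 0.0544, -0.0183]
ee_rot: [-0.083, -0.702, -0.083, 0.703]
contact_force: [-0.2, 0.9, -0.3]
width: 0.0005
```

arm_command --series "0.02 0 0 0 0 0 -1;0.02 0 0 0 0 0 -1;0 0 0 0 0 0 -1"

```text
clock: 8.0
position: [0.4938, 0.0544, -0.0217]
ee_rot: [-0.083, -0.702, -0.083, 0.702]
contact_force: [-0.3, 0.6, 0.3]
width: -0.0004
```

arm_command --series "0.02 0 0 0 0 0 -1;0 0 0 0 0 0 -1"

```text
clock: 8.17
position: [0.4938, 0.0544, -0.0236]
ee_rot: [-0.083, -0.702, -0.083, 0.702]
contact_force: [0.7, -0.2, -0.4]
width: 0.0
```

arm_command --series "0.02 0 0 0 0 0 -1;0 0 0 0 0 0 -1"

```text
clock: 8.33
position: [0.4938, 0.0544, -0.0256]
ee_rot: [-0.083, -0.702, -0.083, 0.702]
contact_force: [-1.5, 0.7, -0.3]
width: 0.0003
```

arm_command --series "0.02 0 0 0 0 0 -1;0 0 0 0 0 0 -1"

```text
clock: 8.5
position: [0.4938, 0.0544, -0.0277]
ee_rot: [-0.083, -0.702, -0.083, 0.702]
contact_force: [0.6, -0.6, -0.6]
width: -0.0001
```

arm_command --series "0.02 0 0 0 0 0 -1;0 0 0 0 0 0 -1"

```text
clock: 8.67
position: [0.4937, 0.0544, -0.0297]
ee_rot: [-0.083, -0.702, -0.083, 0.702]
contact_force: [0.4, 0.2, 0.7]
width: -0.0002
```

Run:
```python
from h import *
st=manip.get_state()
s=get_image("scene")
m=cv2.cvtColor(s,cv2.COLOR_RGB2HSV)
for v in range(228,246): print(v,''.join('#' if m[v,u,1]<110 and m[v,u,2]<150 else '.' for u in range(225,262)))
print(proj("scene",[[.494,.0544,0],[.494,.0544,.01]]))
```

```text
228 .......################...........###
229 ........###########.###............##
230 ..........#####.#######.............#
231 .............##########......#.......
232 ..............#########.....#........
233 ..............##..#####..............
234 ..............#########..............
235 ..............##.######..............
236 ...............########..............
237 ...............########..............
238 .................#####...............
239 ...................##................
240 .....................................
241 .....................................
242 .....................................
243 .....................................
244 .....................................
245 .....................................
[[243.53882263 239.22773614]
 [243.42788596 236.73353173]]
```

arm_command --series "0.02 0 0 0 0 0 -1;0 0 0 0 0 0 -1"

```text
clock: 8.88
position: [0.4938, 0.0544, -0.0317]
ee_rot: [-0.083, -0.702, -0.083, 0.702]
contact_force: [-0.4, -0.2, 1.2]
width: 0.0001
```

arm_command --series "0.01 0 0 0 0 0 -1;0.01 0 0 0 0 0 -1;0 0 0 0 0 0 -1"

```text
clock: 9.13
position: [0.4938, 0.0544, -0.0336]
ee_rot: [-0.083, -0.702, -0.083, 0.702]
contact_force: [-0.1, -0.5, -0.1]
width: 0.0004
```

arm_command --series "0.01 0 0 0 0 0 -1;0 0 0 0 0 0 -1"

```text
clock: 9.3
position: [0.4939, 0.0544, -0.0346]
ee_rot: [-0.083, -0.702, -0.083, 0.702]
contact_force: [0.0, -1.0, -0.2]
width: 0.0002
```

arm_command --series "0.01 0 0 0 0 0 -1;0 0 0 0 0 0 -1"

```text
clock: 9.47
position: [0.4939, 0.0544, -0.0356]
ee_rot: [-0.083, -0.702, -0.083, 0.702]
contact_force: [-0.1, -0.6, 0.2]
width: -0.0003
```

arm_command --series "0.01 0 0 0 0 0 -1;0 0 0 0 0 0 -1"

```text
clock: 9.63
position: [0.4941, 0.0544, -0.0363]
ee_rot: [0.083, 0.702, 0.083, -0.702]
contact_force: [-0.1, 0.2, 1.3]
width: 0.0001
```

arm_command --series "0.01 0 0 0 0 0 -1;0 0 0 0 0 0 -1"

```text
clock: 9.8
position: [0.4941, 0.0544, -0.0364]
ee_rot: [0.083, 0.702, 0.083, -0.702]
contact_force: [-2.3, 0.6, 10.7]
width: 0.0001
```

arm_command --series "0.01 0 0 0 0 0 -1;0 0 0 0 0 0 -1"

```text
clock: 9.97
position: [0.4941, 0.0544, -0.0364]
ee_rot: [0.083, 0.703, 0.083, -0.702]
contact_force: [-4.9, 0.5, 18.3]
width: 0.0002
```

The tip touches the bench at a reported z of -0.0363, so true z is the reported value plus 36 mm. I'll lift and grip the tray waist with this correction.

arm_command --series "-0.2 0 0 0 0 0 1;-0.4 0 0 0 0 0 1;-0.2 0 0 0 0 0 1;0 0 0 0 0 0 1"

```text
clock: 10.3
position: [0.4979, 0.0543, 0.0459]
ee_rot: [0.084, 0.706, 0.083, -0.699]
contact_force: [0.2, 0.2, -0.2]
width: 0.0483
```

Run:
```python
from h import *
goal(.473,.1472,-.033,103.5)
```

```text
t 10.3 pos [0.4979 0.0543 0.0459] toolx [ 0.01 -0.   -1.  ] jaw -76.49 q1,q6 [-0.03  1.3 ] F [ 0.2  0.2 -0.2] w 0.0483
 yaw -0.01 -> rx 0.0001 (rows 1 ) then shift [ 0.786 -0.963  0.032] len 1.24
 yaw 179.99 -> rx -0.9999 (rows 26 ) then shift [ 0.791  0.959 -0.017] len 1.24
 shift now [ 0.786 -0.963  0.032] tilt fix [ 0.         -0.00299211 -0.00082761]
```

arm_command --series "0 -0.38 0 0 0 0 1;0 -0.38 0 0 0 0 1;0 -0.19 -0.01 0 0 0 1;0 0 0 0 0 0 1;0.25 0 0 0 0 0 1;0.25 0 0 0 0 0 1;0.15 0 0 0 0 0 1;0.08 0 0 0 0 0 1;0 0 0 0 0 0 1;0 0 0 0 0 0 1"

```text
clock: 11.13
position: [0.4727, 0.1465, -0.0318]
ee_rot: [-0.083, -0.702, -0.083, 0.703]
contact_force: [-0.6, 0.8, 0.1]
width: 0.0854
```

Run:
```python
from h import *
goal(.473,.1472,-.033,103.5)
```

```text
t 11.1333 pos [ 0.4727  0.1465 -0.0318] toolx [-0.001 -0.    -1.   ] jaw -76.51 q1,q6 [0.16 1.5 ] F [-0.6  0.8  0.1] w 0.0854
 yaw 0.01 -> rx -0.0001 (rows 1 ) then shift [ 0.012 -0.006 -0.004] len 0.01
 yaw -179.99 -> rx 0.9999 (rows 26 ) then shift [0.012 0.006 0.004] len 0.01
 shift now [ 0.012 -0.006 -0.004] tilt fix [-0.00000000e+00  2.86478898e-04 -6.36619772e-05]
```

arm_command --series "0 0 0 0 0 0 0;0 0 0 0 0 0 0;0 0 0 0 0 0 0;0 0 0 0 0 0 0;0 0 0 0 0 0 0;0 0 0 0 0 0 0;0 0 0 0 0 0 0;0 0 0 0 0 0 0" --squeeze 25

```text
clock: 11.8
position: [0.4736, 0.1471, -0.0305]
ee_rot: [0.083, 0.703, 0.083, -0.701]
contact_force: [0.3, -0.1, 6.5]
width: 0.0493
```

Run:
```python
from h import *
goal(.473,.1472,-.033,103.5)
```

```text
t 11.8 pos [ 0.4736  0.1471 -0.0305] toolx [ 0.002  0.    -1.   ] jaw -76.49 q1,q6 [0.16 1.5 ] F [ 0.3 -0.1  6.5] w 0.0493
 yaw -0.01 -> rx 0.0001 (rows 1 ) then shift [ 0.025 -0.002  0.006] len 0.03
 yaw 179.99 -> rx -0.9999 (rows 26 ) then shift [ 0.025  0.002 -0.006] len 0.03
 shift now [ 0.025 -0.002  0.006] tilt fix [ 0.         -0.00066845 -0.00012732]
```

The grip stopped at 49.3 mm, so the tray is now centred on a known line through (0.4736,0.1471). The fingers press lightly on the bench, so this height is the limit. I'll release and head for the terminals.

arm_command --series "-0.02 0 0 0 0 0 0;0 0 0 0 0 0 1;0 0 0 0 0 0 1;0 0 0 0 0 0 1;0 0 0 0 0 0 1;-0.3 0 0 0 0 0 1;-0.4 0 0 0 0 0 1;-0.4 0 0 0 0 0 1;-0.3 0 0 0 0 0 1;0 0.4 0 0 0 0 1;0 0.4 0 0 0 0 1;0 0.4 0 0 0 0 1"

```text
clock: 12.8
position: [0.5013, 0.0297, 0.1116]
ee_rot: [0.084, 0.703, 0.084, -0.701]
contact_force: [0.2, 0.9, -0.6]
width: 0.0856
```

arm_command --series "0 0.4 0 0 0 0 1;0 0.4 0 0 0 0 1;0 0.4 0 0 0 0 1;0 0.4 0 0 0 0 1;0 0.4 0 0 0 0 1;0 0.4 0 0 0 0 1;0 0.4 0 0 0 0 1;0 0.4 0 0 0 0 1;0 0 0 0 0 0 1"

```text
clock: 13.55
position: [0.5775, -0.2894, 0.1099]
ee_rot: [0.084, 0.703, 0.079, -0.702]
contact_force: [0.8, -0.5, -0.2]
width: 0.0853
```

Run:
```python
from h import *
import h
acc=[]
for k in range(3):
    t=get_image("top")
    print("tray");blobs("top",t,(0,0,0),(180,90,255),.02,amin=60,roi=(190,180,236,246))
    blobs("top",t,(0,0,0),(180,255,45),.010,roi=(200,183,230,243))
s=get_image("scene");blobs("scene",s,(0,0,0),(180,255,50),.010,roi=(185,232,255,275))
print("near term");goal(.440,-.338,.02,-45.3+90)
print("far");goal(.5275,-.341,.02,-19.7+90)
```

```text
tray
top px [214.2 212.9] area 765 mean [480.5 148.6] rect 480.8 148.6 size 172.8 49.3 longang 14.0 pca -166.0
top px [217.6 228.2] area 185 mean [430.  136.5] rect 430.1 137.0 size 54.3 38.0 longang 13.0 pca -165.9
top px [212.6 205.3] area 45 mean [506.5 155.9] rect 506.3 155.8 size 31.2 15.2 longang 13.1 pca -168.9
top px [210.2 193.8] area 44 mean [545.2 165.2] rect 545.6 165.7 size 31.5 15.5 longang 15.9 pca -167.2
tray
top px [214.2 212.9] area 764 mean [480.6 148.6] rect 480.8 148.6 size 172.8 49.3 longang 14.0 pca -166.1
top px [217.4 228.4] area 182 mean [429.6 137.2] rect 429.8 137.4 size 54.3 37.1 longang 15.7 pca -166.7
top px [212.5 205.2] area 45 mean [506.8 156. ] rect 506.2 156.1 size 31.2 15.8 longang 13.1 pca -166.8
top px [210.2 193.8] area 44 mean [545.4 165.1] rect 545.2 164.8 size 30.5 16.2 longang 17.8 pca -165.1
tray
top px [214.2 212.9] area 767 mean [480.5 148.7] rect 480.6 148.6 size 173.1 49.4 longang 14.1 pca -166.1
top px [217.4 228.3] area 183 mean [429.6 137. ] rect 429.3 136.4 size 55.8 37.2 longang 15.9 pca -166.9
top px [212.6 205.2] area 44 mean [5
[... 843 characters left out ...]
1  ] toolx [-0.001  0.002 -1.   ] jaw -76.49 q1,q6 [-0.56  0.77] F [ 0.1  0.7 -0. ] w 0.0853
 yaw -58.81 -> rx 0.3267 (rows 9 ) then shift [0.898 1.369 0.533] len 1.72
 yaw 121.19 -> rx -0.6733 (rows 17 ) then shift [ 0.902 -1.366 -0.535] len 1.72
 shift now [0.901 0.253 1.446] tilt fix [ 0.         -0.00031831  0.00057296]
far
t 13.75 pos [ 0.5748 -0.2797  0.11  ] toolx [-0.001  0.002 -1.   ] jaw -76.49 q1,q6 [-0.56  0.77] F [ 0.1  0.7 -0. ] w 0.0853
 yaw -33.21 -> rx 0.1845 (rows 5 ) then shift [0.899 0.738 0.238] len 1.19
 yaw 146.79 -> rx -0.8155 (rows 21 ) then shift [ 0.901 -0.734 -0.24 ] len 1.19
 shift now [0.9   0.487 0.602] tilt fix [ 0.00000000e+00 -3.18309886e-05  6.68450761e-04]
```

The tray now reads (480.6,148.6) mm in the camera and its axis agrees with the gripped line to within a millimetre. Next I'll turn the tool for the near terminal.

arm_command --series "0 0 0 0.0352 0 0 0.2;0 0 0 0.0352 0 0 0.2;0 0 0 0.0352 0 0 0.2;0 0 0 0.0352 0 0 0.2;0 0 0 0.0352 0 0 0.2;0 0 0 0.0352 0 0 0.2;0 0 0 0.0352 0 0 0.2;0 0 0 0.0352 0 0 0.2;0 0 0 0.0352 0 0 0.2;0 0 0 0 0 0 0.2"

```text
clock: 14.58
position: [0.5752, -0.2787, 0.1109]
ee_rot: [0.262, -0.657, 0.262, 0.657]
contact_force: [-0.4, 0.1, 0.5]
width: 0.0514
```

Run:
```python
from h import *
goal(.440,-.340,-.028,46.5)
```

```text
t 14.5833 pos [ 0.5752 -0.2787  0.1109] toolx [-0.  0. -1.] jaw -133.49 q1,q6 [-0.56  1.77] F [-0.4  0.1  0.5] w 0.0514
 yaw -0.01 -> rx 0.0 (rows 1 ) then shift [1.389 1.376 0.558] len 2.03
 yaw 179.99 -> rx -1.0 (rows 26 ) then shift [ 1.389 -1.376 -0.559] len 2.03
 shift now [1.389 1.376 0.558] tilt fix [0.00000000e+00 1.90985932e-04 3.18309886e-05]
```

arm_command --series "0 0.344 0.14 0 0 0 0.2;0 0.344 0.14 0 0 0 0.2;0 0.344 0.14 0 0 0 0.2;0 0.344 0.14 0 0 0 0.2;0 0 0 0 0 0 0.2;0.36 0 0 0 0 0 0.2;0.36 0 0 0 0 0 0.2;0.3 0 0 0 0 0 0.2;0.2 0 0 0 0 0 0.2;0.14 0 0 0 0 0 0.2;0 0 0 0 0 0 0.2;0 0 0 0 0 0 0.2"

```text
clock: 15.58
position: [0.4402, -0.3408, -0.0257]
ee_rot: [0.262, -0.657, 0.261, 0.658]
contact_force: [-0.0, -0.9, -0.5]
width: 0.0511
```

Run:
```python
from h import *
goal(.440,-.340,-.028,46.5)
t=get_image("top");yl=((18,120,90),(33,255,255));blobs("top",t,*yl,.0065,amin=4,roi=(320,150,480,260))
s=get_image("scene");blobs("scene",s,*yl,.0065,amin=4,roi=(250,130,420,230))
```

```text
t 15.5833 pos [ 0.4402 -0.3408 -0.0257] toolx [-0.001  0.001 -1.   ] jaw -133.36 q1,q6 [-0.78  1.54] F [-0.  -0.9 -0.5] w 0.0511
 yaw -0.14 -> rx 0.0008 (rows 1 ) then shift [ 0.023 -0.004  0.007] len 0.02
 yaw 179.86 -> rx -0.9992 (rows 26 ) then shift [ 0.023  0.004 -0.007] len 0.02
 shift now [ 0.023 -0.004  0.007] tilt fix [0.00000000e+00 5.09295818e-04 6.36619772e-05]
top px [358.1 229.4] area 24 mean [ 435.8 -336.6] rect 436.1 -335.5 size 14.3 17.1 longang -44.3 pca 142.9
top px [359.4 202.3] area 33 mean [ 528.  -342.4] rect 528.9 -342.7 size 14.1 27.2 longang -19.3 pca 160.3
```

Positioned over it. Now close and lift a little.

arm_command --series "0 0 0 0 0 0 -1;0 0 0 0 0 0 -1;0 0 0 0 0 0 -1;0 0 0 0 0 0 -1;0 0 0 0 0 0 -1;0 0 0 0 0 0 -1" --squeeze 25

```text
clock: 16.18
position: [0.4407, -0.3425, -0.0244]
ee_rot: [-0.262, 0.657, -0.262, -0.656]
contact_force: [-0.8, 0.0, 6.0]
width: 0.0122
```

Run:
```python
from h import *
goal(.440,-.340,-.028,46.5)
```

```text
t 16.1833 pos [ 0.4407 -0.3425 -0.0244] toolx [ 0.001 -0.001 -1.   ] jaw -133.52 q1,q6 [-0.79  1.54] F [-0.8  0.   6. ] w 0.0122
 yaw 0.02 -> rx -0.0001 (rows 1 ) then shift [ 0.036 -0.013  0.022] len 0.04
 yaw -179.98 -> rx 0.9999 (rows 26 ) then shift [ 0.036  0.013 -0.022] len 0.04
 shift now [ 0.036 -0.013  0.022] tilt fix [-0.00000000e+00 -5.41126807e-04  3.18309886e-05]
```

arm_command --series "-0.1 0 0 0 0 0 -1;-0.3 0 0 0 0 0 -1;-0.4 0 0 0 0 0 -1;-0.4 0 0 0 0 0 -1;-0.2 0 0 0 0 0 -1;0 0 0 0 0 0 -1;0 0 0 0 0 0 -1"

```text
clock: 16.77
position: [0.4406, -0.3426, 0.1163]
ee_rot: [-0.262, 0.658, -0.263, -0.656]
contact_force: [-0.9, 0.8, 0.2]
width: 0.0122
```

Run:
```python
from h import *
goal(.440,-.340,-.028,46.5)
t=get_image("top");yl=((18,100,60),(33,255,255));blobs("top",t,*yl,.0065,amin=3,roi=(320,150,480,260))
s=get_image("scene");blobs("scene",s,*yl,.12,amin=3,roi=(250,100,420,230))
p=manip.get_state()["position"]+[0,0,.036];u=proj("scene",[p])[0];print(u)
x,y=u.astype(int);a=s[y-40:y+40,x-40:x+60];x,y=proj("top",[p])[0].astype(int);b=t[y-40:y+40,x-50:x+50]
cv2.imwrite("pics/v9.png",np.hstack([cv2.resize(a,(400,320)),cv2.resize(b,(400,320))])[:,:,::-1])
```

```text
t 16.7667 pos [ 0.4406 -0.3426  0.1163] toolx [ 0.002 -0.002 -1.   ] jaw -133.52 q1,q6 [-0.79  1.54] F [-0.9  0.8  0.2] w 0.0122
 yaw 0.02 -> rx -0.0001 (rows 1 ) then shift [ 1.443 -0.015  0.027] len 1.44
 yaw -179.98 -> rx 0.9999 (rows 26 ) then shift [ 1.443  0.014 -0.018] len 1.44
 shift now [ 1.443 -0.015  0.027] tilt fix [-0.00000000e+00 -1.08225361e-03 -6.36619772e-05]
top px [372.1 228.7] area 23 mean [ 439.  -384.7] rect 440.4 -385.3 size 11.9 19.8 longang -45.6 pca 116.7
top px [359.5 202.2] area 36 mean [ 528.1 -342.5] rect 528.3 -342.5 size 14.1 28.4 longang -19.3 pca 158.8
scene px [313.  119.2] area 5 mean [ 788.9 -565. ] rect 788.8 -566.9 size 3.2 29.6 longang -83.2 pca 98.6
[347.17162131 159.92657139]
```

View pics/v9.png

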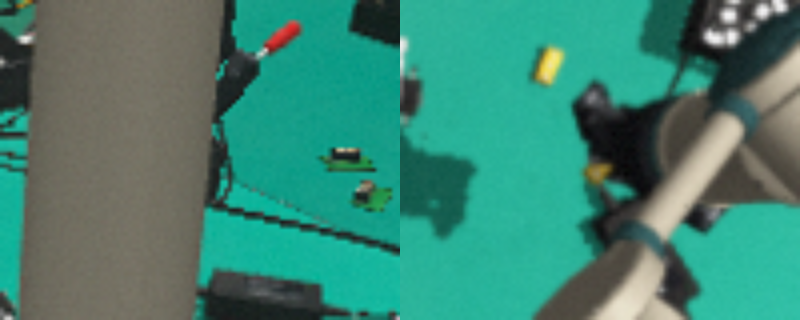

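The right half of the picture shows the yellow block lifted between the fingers, with the other block still on the bench. I'll turn it to the tray axis.

arm_command --series "0 0 0 -0.0352 0 0 -1;0 0 0 -0.0352 0 0 -1;0 0 0 -0.0352 0 0 -1;0 0 0 -0.0352 0 0 -1;0 0 0 -0.0352 0 0 -1;0 0 0 -0.0352 0 0 -1;0 0 0 -0.0352 0 0 -1;0 0 0 -0.0352 0 0 -1;0 0 0 -0.0352 0 0 -1;0 0 0 0 0 0 -1"

```text
clock: 17.7
position: [0.439, -0.341, 0.1124]
ee_rot: [-0.082, -0.701, -0.085, 0.703]
contact_force: [-0.4, 0.0, 0.3]
width: 0.0119
```

Run:
```python
from h import *
goal(.5471,.1647,.03,103.5)
```

```text
t 17.7 pos [ 0.439  -0.341   0.1124] toolx [-0.003  0.003 -1.   ] jaw -76.4 q1,q6 [-0.79  0.55] F [-0.4  0.   0.3] w 0.0119
 yaw -0.1 -> rx 0.0006 (rows 1 ) then shift [ 0.836 -4.661 -2.234] len 5.24
 yaw 179.9 -> rx -0.9994 (rows 26 ) then shift [0.811 4.668 2.23 ] len 5.24
 shift now [ 0.836 -4.657 -2.242] tilt fix [0.         0.00079577 0.00124141]
```

arm_command --series "0 -0.358 -0.172 0 0 0 -1;0 -0.358 -0.172 0 0 0 -1;0 -0.358 -0.172 0 0 0 -1;0 -0.358 -0.172 0 0 0 -1;0 -0.358 -0.172 0 0 0 -1;0 -0.358 -0.172 0 0 0 -1;0 -0.358 -0.172 0 0 0 -1;0 -0.358 -0.172 0 0 0 -1;0 -0.358 -0.172 0 0 0 -1;0 -0.358 -0.172 0 0 0 -1;0 -0.358 -0.172 0 0 0 -1;0 -0.358 -0.172 0 0 0 -1"

```text
clock: 18.7
position: [0.5395, 0.1258, 0.1131]
ee_rot: [-0.082, -0.701, -0.082, 0.703]
contact_force: [1.1, 0.1, 0.6]
width: 0.0121
```

arm_command --series "0 -0.358 -0.172 0 0 0 -1;0.3 0 0 0 0 0 -1;0.3 0 0 0 0 0 -1;0.2 0 0 0 0 0 -1;0 0 0 0 0 0 -1;0 0 0 0 0 0 -1"

```text
clock: 19.2
position: [0.5471, 0.1625, 0.0327]
ee_rot: [-0.083, -0.701, -0.082, 0.704]
contact_force: [-0.1, 0.2, 0.1]
width: 0.0121
```

Run:
```python
from h import *
goal(.5471,.1647,.0,103.5)
s=get_image("scene");t=get_image("top");yl=((18,100,60),(33,255,255))
blobs("scene",s,*yl,.06,amin=3,roi=(170,200,260,280));blobs("top",t,*yl,.06,amin=3,roi=(170,150,260,250))
p=manip.get_state()["position"];a=s[215:275,180:250]
cv2.imwrite("pics/v10.png",cv2.resize(a,(630,540),interpolation=cv2.INTER_CUBIC)[:,:,::-1])
```

```text
t 19.2 pos [0.5471 0.1625 0.0327] toolx [-0.005 -0.001 -1.   ] jaw -76.59 q1,q6 [0.17 1.5 ] F [-0.1  0.2  0.1] w 0.0121
 yaw 0.09 -> rx -0.0005 (rows 1 ) then shift [ 0.327 -0.022 -0.007] len 0.33
 yaw -179.91 -> rx 0.9995 (rows 26 ) then shift [0.327 0.022 0.004] len 0.33
 shift now [ 0.327 -0.022 -0.007] tilt fix [-0.00000000e+00  1.59154943e-03  6.36619772e-05]
scene px [203.7 231. ] area 29 mean [542.  158.6] rect 544.3 157.8 size 14.2 31.1 longang -33.3 pca 148.9
scene px [188.  209.5] area 4 mean [659.3 140.2] rect 659.3 140.2 size 0.0 15.5 longang -30.9 pca 149.1
scene px [176.9 210.7] area 88 mean [676.9 169.3] rect 679.4 169.3 size 32.3 65.6 longang -44.0 pca 129.9
```

View pics/v10.png

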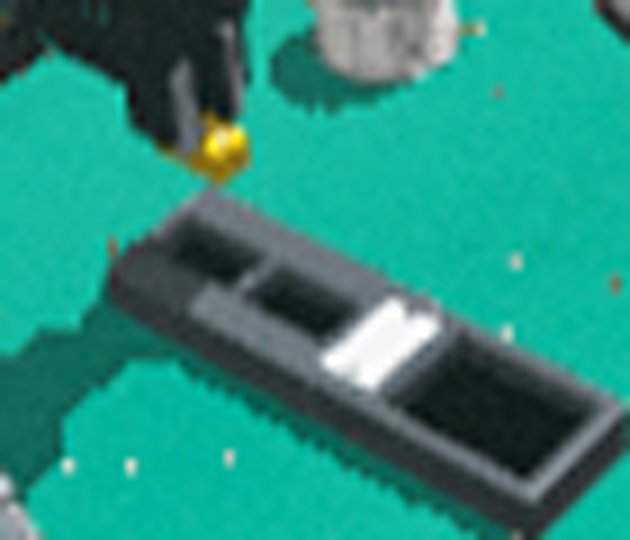

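The picture shows the block held level above the pocket nearest the far end, with the empty tray below it. I'll descend to just above the rim and correct there.

arm_command --series "0.2 0 0 0 0 0 -1;0.1 0 0 0 0 0 -1;0 0 0 0 0 0 -1;0 0 0 0 0 0 -1;0 0 0 0 0 0 -1"

```text
clock: 19.72
position: [0.5496, 0.1627, 0.0055]
ee_rot: [0.083, 0.703, 0.083, -0.702]
contact_force: [-0.1, -0.2, 0.3]
width: 0.0121
```

Run:
```python
from h import *
goal(.5471,.1647,.0,103.5)
s=get_image("scene");yl=((15,100,60),(35,255,255))
h=cv2.cvtColor(s,cv2.COLOR_RGB2HSV);m=cv2.inRange(h,*yl)
for v in range(226,256): print(v,''.join('#' if m[v,u] else('o' if h[v,u,2]<50 else ('.' if h[v,u,1]>110 else '-')) for u in range(188,232)))
z=.033;u=np.array([.9724,.2334]);n=np.array([-.2334,.9724]);c=np.array([.5471,.1647])-.0022*u
print(proj("scene",[[*(c+u*a+n*b),zz] for zz in(.020,.033) for a in(-.015,.015) for b in(-.007,.007)]).round(1))
```

```text
t 19.7167 pos [0.5496 0.1627 0.0055] toolx [ 0.002  0.    -1.   ] jaw -76.52 q1,q6 [0.17 1.5 ] F [-0.1 -0.2  0.3] w 0.0121
 yaw 0.02 -> rx -0.0001 (rows 1 ) then shift [ 0.055 -0.025  0.02 ] len 0.06
 yaw -179.98 -> rx 0.9999 (rows 26 ) then shift [ 0.055  0.025 -0.02 ] len 0.06
 shift now [ 0.055 -0.025  0.02 ] tilt fix [-0.00000000e+00 -5.09295818e-04 -6.36619772e-05]
226 ooooooooooooooooo--.........................
227 ooooooooooooooooo--.........................
228 .ooooooooooooooooo-.........................
229 ...ooooooooo--oooo-.........................
230 .....oooooo---oooo--........................
231 ......ooooo---oooo--........................
232 .......oooo---oooo--........................
233 .......ooooo--oooo--........................
234 .......ooooo---#oo-.........................
235 ........oooo---###-.........................
236 .........ooo---##-#-........................
237 ..........oo---##-##........................
238 ..........-----#####........................
239 ..........---#######--......................
240 ..........---######-----.............
[... 163 characters left out ...]
--------oooooooo------------............
245 ....----------ooooo---------------..........
246 ....o------------o-----o------------........
247 ....-----------------oooo-------------......
248 .....----------------ooooooo-------------...
249 ......----------------ooooooooo----------...
250 .......-----------------oooooo-------------.
251 .........-----------------ooo---------------
252 ...........---------------------------------
253 .............-------------------------------
254 ...............----------------------------o
255 .................------------------------ooo
[[208.3 242.5]
 [205.  245.2]
 [200.8 238.4]
 [197.5 241. ]
 [207.9 239.1]
 [204.6 241.8]
 [200.4 235.1]
 [197.  237.7]]
```

The visible block edges match the prediction to about a pixel. I'll correct by 2 to 3 mm and lower into the pocket.

arm_command --series "0 -0.025 0.02 0 0 0 -1;0.05 0 0 0 0 0 -1;0.04 0 0 0 0 0 -1;0 0 0 0 0 0 -1;0 0 0 0 0 0 -1"

```text
clock: 20.18
position: [0.5459, 0.1646, -0.0049]
ee_rot: [-0.083, -0.702, -0.083, 0.703]
contact_force: [-1.1, 0.4, -0.8]
width: 0.0121
```

Run:
```python
from h import *
goal(.5471,.1647,-.0,103.5)
```

```text
t 20.1833 pos [ 0.5459  0.1646 -0.0049] toolx [-0.001 -0.    -1.   ] jaw -76.49 q1,q6 [0.17 1.51] F [-1.1  0.4 -0.8] w 0.0121
 yaw -0.01 -> rx 0.0001 (rows 1 ) then shift [-0.049  0.002 -0.011] len 0.05
 yaw 179.99 -> rx -0.9999 (rows 26 ) then shift [-0.049 -0.002  0.011] len 0.05
 shift now [-0.049  0.002 -0.011] tilt fix [ 0.00000000e+00  2.86478898e-04 -3.18309886e-05]
```

arm_command --series "0.02 0 -0.01 0 0 0 -1;0.02 0 0 0 0 0 -1;0 0 0 0 0 0 -1"

```text
clock: 20.43
position: [0.5472, 0.1649, -0.0089]
ee_rot: [-0.083, -0.702, -0.083, 0.702]
contact_force: [0.3, 0.1, -1.1]
width: 0.012
```

arm_command --series "0.015 0 0 0 0 0 -1;0 0 0 0 0 0 -1"

```text
clock: 20.6
position: [0.5471, 0.1649, -0.0102]
ee_rot: [-0.083, -0.702, -0.083, 0.702]
contact_force: [-0.2, -1.0, -0.1]
width: 0.0117
```

arm_command --series "0.01 0 0 0 0 0 -1;0 0 0 0 0 0 -1"

```text
clock: 20.77
position: [0.5472, 0.1648, -0.0111]
ee_rot: [-0.083, -0.702, -0.083, 0.702]
contact_force: [0.4, 0.5, -0.2]
width: 0.012
```

arm_command --series "0.01 0 0 0 0 0 -1;0.01 0 0 0 0 0 -1;0 0 0 0 0 0 -1"

```text
clock: 21.02
position: [0.5471, 0.1649, -0.0131]
ee_rot: [-0.083, -0.702, -0.083, 0.702]
contact_force: [0.3, -0.2, 0.2]
width: 0.0119
```

arm_command --series "0.01 0 0 0 0 0 -1;0 0 0 0 0 0 -1"

```text
clock: 21.18
position: [0.5472, 0.1649, -0.0141]
ee_rot: [-0.083, -0.702, -0.083, 0.702]
contact_force: [-0.6, -0.8, -0.5]
width: 0.012
```

arm_command --series "0 0 0 0 0 0 -0.5;0 0 0 0 0 0 -0.5;0 0 0 0 0 0 -0.2;0 0 0 0 0 0 -0.2;-0.2 0 0 0 0 0 -0.2;-0.4 0 0 0 0 0 0;-0.4 0 0 0 0 0 0;-0.3 0 0 0 0 0 0;0 0.36 0.17 0 0 0 0;0 0.36 0.17 0 0 0 0;0 0.36 0.17 0 0 0 0;0 0.36 0.17 0 0 0 0"

```text
clock: 22.18
position: [0.5143, 0.0078, 0.1165]
ee_rot: [0.084, 0.702, 0.083, -0.702]
contact_force: [1.2, -0.8, -0.5]
width: 0.0427
```

arm_command --series "0 0.38 0.1 0 0 0 0;0 0.38 0.1 0 0 0 0;0 0.38 0.1 0 0 0 0;0 0.38 0.1 0 0 0 0;0 0.38 0.1 0 0 0 0;0 0.38 0.1 0 0 0 0;0 0.38 0.1 0 0 0 0;0 0.38 0.1 0 0 0 0;0 0 0 0 0 0 0"

```text
clock: 22.93
position: [0.5084, -0.3135, 0.1161]
ee_rot: [0.084, 0.703, 0.079, -0.702]
contact_force: [-0.1, 0.2, 0.9]
width: 0.0429
```

Run:
```python
from h import *
yl=((18,100,60),(33,255,255))
t=get_image("top");s=get_image("scene")
blobs("top",t,*yl,.02,amin=3,roi=(190,180,240,250));blobs("scene",s,*yl,.02,amin=3,roi=(185,225,260,280))
blobs("top",t,(0,0,0),(180,90,255),.02,amin=60,roi=(190,180,236,246))
blobs("top",t,(0,0,0),(180,255,45),.010,roi=(200,183,230,243))
goal(.5285,-.3430,-.026,70.4)
```

```text
top px [210.1 193.5] area 52 mean [545.  164.6] rect 544.8 164.7 size 31.9 17.7 longang 13.2 pca -164.6
scene px [202.6 242.3] area 55 mean [543.5 166.2] rect 544.4 166.3 size 33.9 19.5 longang 16.2 pca -171.2
top px [214.2 213. ] area 770 mean [480.1 148.5] rect 480.6 148.6 size 173.1 49.3 longang 14.0 pca -166.0
top px [217.7 228.5] area 162 mean [429.3 136.2] rect 429.2 136.4 size 52.8 34.0 longang 15.7 pca -163.0
top px [212.6 205.3] area 46 mean [506.5 155.7] rect 506.4 155.5 size 31.2 15.8 longang 13.2 pca -168.8
t 23.0333 pos [ 0.5076 -0.3067  0.1157] toolx [-0.     0.001 -1.   ] jaw -76.67 q1,q6 [-0.66  0.68] F [0.6 0.9 0.4] w 0.0425
 yaw -32.93 -> rx 0.1829 (rows 5 ) then shift [ 1.417  0.273 -0.319] len 1.48
 yaw 147.07 -> rx -0.8171 (rows 21 ) then shift [ 1.417 -0.271  0.318] len 1.48
 shift now [ 1.417  0.402 -0.12 ] tilt fix [ 0.00000000e+00 -6.36619772e-05  1.90985932e-04]
```

Block 1 sits in pocket a: the camera gives 568.4 mm along the tray axis against a target of 568.3, and the tray hasn't moved. Next is the far terminal.

arm_command --series "0 0 0 0.0366 0 0 0;0 0 0 0.0366 0 0 0;0 0 0 0.0366 0 0 0;0 0 0 0.0366 0 0 0;0 0 0 0.0366 0 0 0;0 0.27 -0.3 0 0 0 0;0.3 0 0 0 0 0 0;0.4 0 0 0 0 0 0;0.3 0 0 0 0 0 0;0 0 0 0 0 0 0;0 0 0 0 0 0 0;0 0 0 0 0 0 0"

```text
clock: 24.03
position: [0.5286, -0.3406, 0.0178]
ee_rot: [-0.119, 0.698, -0.119, -0.696]
contact_force: [0.5, 0.2, 1.2]
width: 0.0424
```

Run:
```python
from h import *
goal(.5285,-.3430,-.027,70.4)
```

```text
t 24.0333 pos [ 0.5286 -0.3406  0.0178] toolx [ 0.002 -0.001 -1.   ] jaw -109.37 q1,q6 [-0.68  1.23] F [0.5 0.2 1.2] w 0.0424
 yaw -0.23 -> rx 0.0013 (rows 1 ) then shift [ 0.448  0.023 -0.006] len 0.45
 yaw 179.77 -> rx -0.9987 (rows 26 ) then shift [ 0.448 -0.024  0.008] len 0.45
 shift now [ 0.448  0.023 -0.006] tilt fix [ 0.         -0.00076394 -0.00022282]
```

arm_command --series "0.25 0.02 0 0.001 0 0 0;0.15 0 0 0 0 0 0;0.04 0 0 0 0 0 0;0 0 0 0 0 0 0;0 0 0 0 0 0 0;0 0 0 0 0 0 -1;0 0 0 0 0 0 -1;0 0 0 0 0 0 -1;0 0 0 0 0 0 -1;0 0 0 0 0 0 -1;0 0 0 0 0 0 -1" --squeeze 25

```text
clock: 24.95
position: [0.5276, -0.3432, -0.0264]
ee_rot: [-0.12, 0.698, -0.121, -0.696]
contact_force: [-0.5, 0.7, 6.1]
width: 0.0125
```

Run:
```python
from h import *
goal(.5285,-.3430,-.026,70.4)
```

```text
t 24.95 pos [ 0.5276 -0.3432 -0.0264] toolx [ 0.002 -0.002 -1.   ] jaw -109.62 q1,q6 [-0.69  1.23] F [-0.5  0.7  6.1] w 0.0125
 yaw 0.02 -> rx -0.0001 (rows 1 ) then shift [-0.004 -0.005 -0.008] len 0.01
 yaw -179.98 -> rx 0.9999 (rows 26 ) then shift [-0.004  0.005  0.008] len 0.01
 shift now [-0.004 -0.005 -0.008] tilt fix [-0.         -0.00076394 -0.00025465]
```

arm_command --series "-0.1 0 0 0 0 0 -1;-0.3 0 0 0 0 0 -1;-0.4 0 0 0 0 0 -1;-0.4 0 0 0 0 0 -1;-0.2 0 0 0 0 0 -1;0 0 0 -0.0368 0 0 -1;0 0 0 -0.0368 0 0 -1;0 0 0 -0.0368 0 0 -1;0 0 0 -0.0368 0 0 -1;0 0 0 -0.0368 0 0 -1;0 0 0 0 0 0 -1;0 0 0 0 0 0 -1"

```text
clock: 25.95
position: [0.5266, -0.3425, 0.1124]
ee_rot: [0.082, 0.702, 0.082, -0.702]
contact_force: [0.2, 0.0, -0.1]
width: 0.0126
```

Run:
```python
from h import *
goal(.5056,.1548,.03,103.5)
```

```text
t 25.95 pos [ 0.5266 -0.3425  0.1124] toolx [ 0. -0. -1.] jaw -76.66 q1,q6 [-0.69  0.65] F [ 0.2  0.  -0.1] w 0.0126
 yaw 0.16 -> rx -0.0009 (rows 1 ) then shift [ 0.824 -4.885 -0.957] len 5.05
 yaw -179.84 -> rx 0.9991 (rows 26 ) then shift [0.825 4.885 0.957] len 5.05
 shift now [ 0.824 -4.888 -0.943] tilt fix [-0.00000000e+00 -3.18309886e-05 -6.36619772e-05]
```

arm_command --series "0 -0.38 -0.074 -0.0009 0 0 -1;0 -0.38 -0.074 0 0 0 -1;0 -0.38 -0.074 0 0 0 -1;0 -0.38 -0.074 0 0 0 -1;0 -0.38 -0.074 0 0 0 -1;0 -0.38 -0.074 0 0 0 -1;0 -0.38 -0.074 0 0 0 -1;0 -0.38 -0.074 0 0 0 -1;0 -0.38 -0.074 0 0 0 -1;0 -0.38 -0.074 0 0 0 -1;0 -0.38 -0.074 0 0 0 -1;0 -0.38 -0.074 0 0 0 -1"

```text
clock: 26.95
position: [0.5049, 0.1233, 0.1125]
ee_rot: [0.083, 0.702, 0.083, -0.702]
contact_force: [-0.1, 0.1, -0.6]
width: 0.0129
```

arm_command --series "0 -0.325 -0.07 0 0 0 -1;0.3 0 0 0 0 0 -1;0.4 0 0 0 0 0 -1;0.3 0 0 0 0 0 -1;0 0 0 0 0 0 -1;0 0 0 0 0 0 -1;0 0 0 0 0 0 -1"

```text
clock: 27.53
position: [0.5059, 0.1548, 0.0135]
ee_rot: [0.084, 0.703, 0.084, -0.701]
contact_force: [-0.5, -0.1, 0.3]
width: 0.0127
```

Run:
```python
from h import *
goal(.5056,.1548,-.005,103.5)
```

```text
t 27.5333 pos [0.5059 0.1548 0.0135] toolx [ 0.002  0.    -1.   ] jaw -76.41 q1,q6 [0.17 1.5 ] F [-0.5 -0.1  0.3] w 0.0127
 yaw -0.09 -> rx 0.0005 (rows 1 ) then shift [ 0.185 -0.001  0.004] len 0.18
 yaw 179.91 -> rx -0.9995 (rows 26 ) then shift [ 0.185  0.001 -0.003] len 0.18
 shift now [ 0.185 -0.001  0.004] tilt fix [ 0.00000000e+00 -7.95774715e-04 -9.54929659e-05]
```

arm_command --series "0.12 0 0 0 0 0 -1;0.06 0 0 0 0 0 -1;0 0 0 0 0 0 -1;0 0 0 0 0 0 -1"

```text
clock: 27.87
position: [0.5052, 0.1546, -0.0049]
ee_rot: [0.084, 0.703, 0.084, -0.702]
contact_force: [0.2, 0.6, -0.5]
width: 0.0126
```

arm_command --series "0.02 0 0 0 0 0 -1;0.02 0 0 0 0 0 -1;0 0 0 0 0 0 -1"

```text
clock: 28.12
position: [0.5045, 0.1547, -0.0098]
ee_rot: [0.084, 0.702, 0.084, -0.702]
contact_force: [-0.1, -0.1, -0.8]
width: 0.0129
```

arm_command --series "0.02 0 0 0 0 0 -1;0.02 0 0 0 0 0 -1;0 0 0 0 0 0 -1"

```text
clock: 28.37
position: [0.5041, 0.1547, -0.0144]
ee_rot: [-0.084, -0.702, -0.084, 0.702]
contact_force: [-0.6, 0.3, 0.6]
width: 0.0129
```

arm_command --series "0.01 0 -0.01 0 0 0 -1;0 0 0 0 0 0 -1;0 0 0 0 0 0 -0.5;0 0 0 0 0 0 -0.5;0 0 0 0 0 0 -0.2;0 0 0 0 0 0 -0.2;-0.2 0 0 0 0 0 -0.2;-0.4 0 0 0 0 0 0;-0.4 0 0 0 0 0 0;-0.3 0 0 0 0 0 0;0 0.4 0 0 0 0 0;0 0.4 0 0 0 0 0"

```text
clock: 29.37
position: [0.5262, 0.0782, 0.1181]
ee_rot: [0.086, 0.704, 0.086, -0.7]
contact_force: [0.7, -0.9, -0.4]
width: 0.0428
```

arm_command --series "0 0.4 -0.05 0 0 0 0;0 0.4 -0.05 0 0 0 0;0 0.4 -0.05 0 0 0 0;0 0.4 -0.05 0 0 0 0;0 0.4 -0.05 0 0 0 0;0 0.4 -0.05 0 0 0 0;0 0.4 -0.05 0 0 0 0;0 0 0 0 0 0 0;0 0 0 0 0 0 0"

```text
clock: 30.12
position: [0.6248, -0.1889, 0.1144]
ee_rot: [-0.083, -0.702, -0.083, 0.702]
contact_force: [-0.5, 0.0, 0.1]
width: 0.0429
```

Run:
```python
from h import *
yl=((18,100,60),(33,255,255))
t=get_image("top");s=get_image("scene")
blobs("top",t,*yl,.02,amin=3,roi=(190,180,240,250));blobs("scene",s,*yl,.02,amin=3,roi=(185,225,260,280))
blobs("top",t,(0,0,0),(180,90,255),.02,amin=60,roi=(190,180,236,246))
gr=((35,90,20),(80,255,150));m=cv2.cvtColor(t,cv2.COLOR_RGB2HSV)
for k in range(170,187): print(k,' '.join("%3d/%3d/%3d"%tuple(m[k,u]) for u in range(340,358,1)))
```

```text
top px [212.5 205.3] area 48 mean [505.7 155.2] rect 506.1 155.4 size 32.5 17.0 longang 15.8 pca -168.0
top px [210.  193.6] area 50 mean [544.9 164.9] rect 544.7 165.1 size 31.9 17.1 longang 13.2 pca -164.1
scene px [207.9 245.3] area 117 mean [522.9 161.4] rect 523.1 161.2 size 73.7 21.0 longang 15.7 pca -165.9
top px [214.2 212.8] area 761 mean [480.9 148.6] rect 481.5 148.6 size 174.3 49.3 longang 14.2 pca -166.1
170  84/191/172  84/190/169  84/192/169  84/194/171  84/192/171  84/195/156  82/189/123  73/169/110  65/116/130  68/126/136  74/173/137  79/190/148  82/196/156  83/195/162  84/193/168  84/200/166  85/195/167  84/192/170
171  84/190/169  84/193/168  84/188/172  85/191/168  84/189/169  84/199/128  78/187/ 97  64/ 99/ 90  53/ 51/140  59/ 56/154  67/118/130  71/167/128  74/180/136  78/189/147  82/190/158  84/192/162  84/195/167  85/197/170
172  84/192/169  84/193/168  84/193/169  84/191/167  84/195/154  82/195/114  74/155/ 79  42/ 65/ 86  25/ 46/106  34/ 42/129  60/ 71/119  67/143/116  69/168/123  70/170/132  74/175/141  80/188/152  84/192/167  84/197/168
173  84/194/166  84
[... 2360 characters left out ...]
/171  84/201/170  84/197/172  84/199/173
184  84/192/169  84/192/171  84/194/171  84/194/172  84/202/168  84/197/163  83/193/147  80/188/134  75/175/130  71/171/130  76/180/147  82/196/163  84/202/167  85/194/172  84/198/170  85/201/171  84/196/174  85/202/169
185  84/195/171  84/194/171  84/195/170  84/195/170  85/194/172  84/194/170  84/197/166  84/194/167  81/188/148  80/188/145  81/188/159  83/192/170  84/192/174  84/196/172  84/197/171  84/200/170  85/197/170  85/194/172
186  85/194/171  85/194/172  84/191/172  84/194/170  84/195/170  84/192/173  84/195/170  84/197/172  84/192/169  84/194/170  84/195/171  84/195/171  84/196/172  84/199/172  85/199/172  84/196/172  84/201/170  85/200/166
```

Block 2 is in pocket b: 528.0 mm along the axis against a target of 528.3. Next I'll measure the board.

Run:
```python
from h import *
def f(n,mask,z):
    q=np.argwhere(mask)[:,::-1];P=onz(n,q,z)[:,:2]*1000
    (cx,cy),(w,h),a=cv2.minAreaRect(P.astype(np.float32));C=np.cov(P.T);v=np.linalg.eigh(C)[1][:,1]
    print(n,len(q),"mean",P.mean(0).round(1),"rect",round(cx,1),round(cy,1),round(w,1),round(h,1),round(a,1),"pca",np.degrees(np.arctan2(v[1],v[0])).round(1))
acc=[]
for k in range(2):
    t=get_image("top");m=cv2.cvtColor(t,cv2.COLOR_RGB2HSV).astype(int);k=np.zeros(m.shape[:2],bool);k[166:190,338:362]=1
    H,S,V=m[...,0],m[...,1],m[...,2]
    f("top",k&((H<=76)|(S<130)),.005)
    f("top",k&(S<90)&(V>84),.015)
    f("top",k&(S<75)&(H<58)&(V>84),.015)
```

```text
top 161 mean [ 609.2 -316.5] rect 606.1 -324.7 70.3 50.9 66.2 pca 50.6
top 64 mean [ 603.3 -321. ] rect 603.4 -323.3 67.7 39.2 64.3 pca 53.1
top 49 mean [ 603.8 -320.7] rect 602.9 -322.3 67.1 35.9 62.6 pca 54.0
top 166 mean [ 608.8 -316.9] rect 606.1 -324.7 70.3 50.9 66.2 pca 51.2
top 70 mean [ 602.4 -322.6] rect 603.4 -323.2 66.5 44.4 66.5 pca 52.7
top 54 mean [ 603.3 -322. ] rect 603.4 -323.3 67.7 39.2 64.3 pca 52.7
```

Run:
```python
from h import *
t=get_image("top");m=cv2.cvtColor(t,cv2.COLOR_RGB2HSV).astype(int)
H,S,V=m[...,0],m[...,1],m[...,2]
def f(mask,z):
    k=np.zeros(mask.shape,np.uint8);k[166:190,338:357]=mask[166:190,338:357]
    n,l,st,ce=cv2.connectedComponentsWithStats(k);i=1+np.argmax(st[1:,4])
    q=np.argwhere(l==i)[:,::-1];P=onz("top",q,z)[:,:2]*1000
    (cx,cy),(w,h),a=cv2.minAreaRect(P.astype(np.float32));v=np.linalg.eigh(np.cov(P.T))[1][:,1]
    print(len(q),st[i],"mean",P.mean(0).round(1),"rect",round(cx,1),round(cy,1),round(w,1),round(h,1),round(a,1),"pca",np.degrees(np.arctan2(v[1],v[0])).round(1))
f((H<=76)|(S<130),.005); f((S<90)&(V>84),.015); f((S<75)&(H<58)&(V>84),.015)
```

```text
120 [343 169  12  16 120] mean [ 615.5 -306.7] rect 615.5 -306.8 29.7 48.3 66.5 pca 159.4
33 [344 171   7  10  33] mean [ 617.8 -299.2] rect 616.9 -298.9 11.2 36.0 66.5 pca 155.2
24 [345 171   5   9  24] mean [ 618.9 -299.3] rect 618.7 -299.3 8.6 29.9 71.1 pca 162.1
```

The board centre is (615.5,-306.7) at heading -23.5°. The header is at (618.8,-299), within a millimetre of where the given geometry puts it. I'll go for the header.

arm_command --series "0 0 0 0.0343 0 0 -0.4;0 0 0 0.0343 0 0 -0.4;0 0 0 0.0343 0 0 -0.4;0 0 0 0.0343 0 0 -0.4;0 0 0 0.0343 0 0 -0.4;0 0 0 0.0343 0 0 -0.4;0 0 0 0 0 0 -0.4;0 0 0 0 0 0 -0.4"

```text
clock: 31.03
position: [0.6243, -0.1854, 0.1154]
ee_rot: [-0.142, 0.693, -0.142, -0.693]
contact_force: [-0.3, 0.1, -0.1]
width: 0.0255
```

Run:
```python
from h import *
goal(.6188,-.2990,-.027,66.5)
```

```text
t 31.0333 pos [ 0.6243 -0.1854  0.1154] toolx [ 0. -0. -1.] jaw -113.14 q1,q6 [-0.4   1.58] F [-0.3  0.1 -0.1] w 0.0255
 yaw -0.36 -> rx 0.002 (rows 1 ) then shift [ 1.424  1.064 -0.402] len 1.82
 yaw 179.64 -> rx -0.998 (rows 26 ) then shift [ 1.424 -1.063  0.402] len 1.82
 shift now [ 1.424  1.066 -0.395] tilt fix [ 0.00000000e+00 -6.36619772e-05  0.00000000e+00]
```

arm_command --series "0 0.355 -0.134 0.002 0 0 -0.4;0 0.355 -0.134 0 0 0 -0.4;0 0.355 -0.134 0 0 0 -0.4;0.3 0 0 0 0 0 -0.4;0.4 0 0 0 0 0 -0.4;0.3 0 0 0 0 0 -0.4;0.15 0 0 0 0 0 -0.4;0 0 0 0 0 0 -0.4;0 0 0 0 0 0 -0.4;0 0 0 0 0 0 -0.4"

```text
clock: 31.87
position: [0.62, -0.3006, 0.0017]
ee_rot: [-0.145, 0.693, -0.145, -0.691]
contact_force: [0.9, -0.0, 1.0]
width: 0.0259
```

Run:
```python
from h import *
goal(.6188,-.2990,-.027,66.5)
```

```text
t 31.8667 pos [ 0.62   -0.3006  0.0017] toolx [ 0.003 -0.002 -1.   ] jaw -113.65 q1,q6 [-0.55  1.43] F [ 0.9 -0.   1. ] w 0.0259
 yaw 0.15 -> rx -0.0008 (rows 1 ) then shift [ 0.287 -0.01   0.018] len 0.29
 yaw -179.85 -> rx 0.9992 (rows 26 ) then shift [ 0.287  0.01  -0.017] len 0.29
 shift now [ 0.287 -0.01   0.018] tilt fix [-0.         -0.0009231  -0.00012732]
```

arm_command --series "0.1 -0.01 0.015 0 0 0 -0.4;0.1 0 0 0 0 0 -0.4;0.05 0 0 0 0 0 -0.4;0.03 0 0 0 0 0 -0.4;0 0 0 0 0 0 -0.4;0 0 0 0 0 0 -0.4"

```text
clock: 32.37
position: [0.6176, -0.2988, -0.0281]
ee_rot: [0.145, -0.692, 0.145, 0.692]
contact_force: [0.5, 0.2, -0.8]
width: 0.0254
```

Run:
```python
from h import *
goal(.6188,-.2990,-.027,66.5)
```

```text
t 32.3667 pos [ 0.6176 -0.2988 -0.0281] toolx [-0.  0. -1.] jaw -113.73 q1,q6 [-0.55  1.43] F [ 0.5  0.2 -0.8] w 0.0254
 yaw 0.23 -> rx -0.0013 (rows 1 ) then shift [-0.011 -0.002 -0.012] len 0.02
 yaw -179.77 -> rx 0.9987 (rows 26 ) then shift [-0.011  0.002  0.012] len 0.02
 shift now [-0.011 -0.003 -0.012] tilt fix [-0.00000000e+00  9.54929659e-05 -0.00000000e+00]
```

arm_command --series "0 0 -0.012 0 0 0 -0.4;0 0 0 0 0 0 -1;0 0 0 0 0 0 -1;0 0 0 0 0 0 -1;0 0 0 0 0 0 -1;0 0 0 0 0 0 -1;0 0 0 0 0 0 -1" --squeeze 25

```text
clock: 32.95
position: [0.6193, -0.2996, -0.0274]
ee_rot: [-0.145, 0.692, -0.146, -0.692]
contact_force: [1.1, -1.0, 2.7]
width: 0.0098
```

Run:
```python
from h import *
goal(.6188,-.2990,-.027,66.5)
```

```text
t 32.95 pos [ 0.6193 -0.2996 -0.0274] toolx [ 0.001 -0.001 -1.   ] jaw -113.74 q1,q6 [-0.55  1.43] F [ 1.1 -1.   2.7] w 0.0098
 yaw 0.24 -> rx -0.0013 (rows 1 ) then shift [-0.004 -0.003  0.007] len 0.01
 yaw -179.76 -> rx 0.9987 (rows 26 ) then shift [-0.004  0.003 -0.007] len 0.01
 shift now [-0.004 -0.003  0.007] tilt fix [-0.00000000e+00 -4.13802852e-04 -9.54929659e-05]
```

arm_command --series "-0.1 0 0 0 0 0 -1;-0.3 0 0 0 0 0 -1;-0.4 0 0 0 0 0 -1;-0.4 0 0 0 0 0 -1;-0.2 0 0 0 0 0 -1;0 0 0 -0.0343 0 0 -1;0 0 0 -0.0343 0 0 -1;0 0 0 -0.0343 0 0 -1;0 0 0 -0.0343 0 0 -1;0 0 0 -0.0343 0 0 -1;0 0 0 -0.0343 0 0 -1;0 0 0 0 0 0 -1"

```text
clock: 33.95
position: [0.6184, -0.299, 0.1124]
ee_rot: [-0.082, -0.702, -0.083, 0.702]
contact_force: [-0.1, 0.5, -0.7]
width: 0.0099
```

Run:
```python
from h import *
goal(.4275,.1448,.03,103.5)
```

```text
t 33.95 pos [ 0.6184 -0.299   0.1124] toolx [-0.001  0.    -1.   ] jaw -76.59 q1,q6 [-0.55  0.79] F [-0.1  0.5 -0.7] w 0.0099
 yaw 0.09 -> rx -0.0005 (rows 1 ) then shift [ 0.826 -4.76   0.819] len 4.9
 yaw -179.91 -> rx 0.9995 (rows 26 ) then shift [ 0.821  4.761 -0.82 ] len 4.9
 shift now [ 0.826 -4.759  0.827] tilt fix [-0.          0.00015915  0.00012732]
```

arm_command --series "0 -0.37 0.064 -0.0005 0 0 -1;0 -0.37 0.064 0 0 0 -1;0 -0.37 0.064 0 0 0 -1;0 -0.37 0.064 0 0 0 -1;0 -0.37 0.064 0 0 0 -1;0 -0.37 0.064 0 0 0 -1;0 -0.37 0.064 0 0 0 -1;0 -0.37 0.064 0 0 0 -1;0 -0.37 0.064 0 0 0 -1;0 -0.37 0.064 0 0 0 -1;0 -0.37 0.064 0 0 0 -1;0 -0.37 0.064 0 0 0 -1"

```text
clock: 34.95
position: [0.44, 0.1163, 0.1125]
ee_rot: [0.081, 0.703, 0.081, -0.702]
contact_force: [1.4, 0.9, -1.1]
width: 0.0095
```

arm_command --series "0 -0.32 0.05 0 0 0 -1;0 0 0 0 0 0 -1;0.3 0 0 0 0 0 -1;0.35 0 0 0 0 0 -1;0.3 0 0 0 0 0 -1;0.1 0 0 0 0 0 -1;0 0 0 0 0 0 -1;0 0 0 0 0 0 -1;0 0 0 0 0 0 -1"

```text
clock: 35.7
position: [0.4303, 0.1448, 0.008]
ee_rot: [0.082, 0.703, 0.082, -0.702]
contact_force: [-0.1, -0.5, -0.5]
width: 0.0093
```

Run:
```python
from h import *
goal(.4279,.1449,-.0174,103.5)
s=get_image("scene");m=cv2.cvtColor(s,cv2.COLOR_RGB2HSV)
for v in range(246,284): print(v,''.join('G' if m[v,u,0]<78 and m[v,u,1]>90 else('o' if m[v,u,2]<50 else ('.' if m[v,u,1]>110 else '-')) for u in range(205,265)))
```

```text
t 35.7 pos [0.4303 0.1448 0.008 ] toolx [ 0.002  0.    -1.   ] jaw -76.68 q1,q6 [0.17 1.51] F [-0.1 -0.5 -0.5] w 0.0093
 yaw 0.18 -> rx -0.001 (rows 1 ) then shift [ 0.254 -0.007  0.023] len 0.26
 yaw -179.82 -> rx 0.999 (rows 26 ) then shift [ 0.254  0.007 -0.022] len 0.26
 shift now [ 0.254 -0.007  0.023] tilt fix [-0.00000000e+00 -7.00281750e-04 -9.54929659e-05]
246 G--GG-GGGGG-ooooooooooooooooooo-...........-................
247 ---GGGGG-GGGG-ooooooooooooooooo-...........G................
248 ---GGGGGGG-GGG--oooooooooo--ooo--...........................
249 ----GGGGGG-GGG-----oooooo---ooo-............................
250 ------GGGGGGGG------ooooo---oGo-............................
251 --------GGGGG-------ooooo---ooo-GG..........................
252 ----------G--------Gooooo----oo-GGG.........................
253 o------------------Gooooo-------GGGGGG......................
254 --------------------ooooo-------GGGGGGG.....................
255 ---------------------ooooo------GGGGGGG.....................
256 .---------------------ooo------oGGGGGG-.....................
257 ...----------
[... 1037 characters left out ...]
.....................-oo--........................
274 ................................---.........................
275 ................................-...........................
276 ............................................................
277 ............................................................
278 ............................................................
279 ............................................................
280 ............................................................
281 ............................................................
282 ............................................................
283 ............................................................
```

arm_command --series "0.08 -0.007 0.02 -0.001 0 0 -1;0 0 0 0 0 0 -1;0 0 0 0 0 0 -1;0 0 0 0 0 0 -1"

```text
clock: 36.08
position: [0.4269, 0.1451, -0.0008]
ee_rot: [0.084, 0.702, 0.084, -0.702]
contact_force: [0.1, 0.3, -0.0]
width: 0.0097
```

Run:
```python
from h import *
u=np.array([.9724,.2334]);n=np.array([-.2334,.9724])
c=np.array([.4303,.1448])-.0085*n-.0006*u
print("pred before",proj("scene",[[*(c-u*.025+n*b),.0404] for b in(-.016,.016)]).round(1))
goal(.4279,.1449,-.0174,103.5)
```

```text
pred before [[244.5 253.7]
 [237.  260.7]]
t 36.0833 pos [ 0.4269  0.1451 -0.0008] toolx [ 0. -0. -1.] jaw -76.43 q1,q6 [0.17 1.51] F [ 0.1  0.3 -0. ] w 0.0097
 yaw -0.07 -> rx 0.0004 (rows 1 ) then shift [ 0.166  0.004 -0.009] len 0.17
 yaw 179.93 -> rx -0.9996 (rows 26 ) then shift [ 0.166 -0.004  0.009] len 0.17
 shift now [ 0.166  0.004 -0.009] tilt fix [ 0.00000000e+00 -1.27323954e-04 -3.18309886e-05]
```

The predicted board corners, (244.5,253.7) and (237,260.7), match the observed (243,254.5) and (237,261). The board hangs level and aligned, so I'll lower it in.

arm_command --series "0.04 0.003 -0.009 0 0 0 -1;0.03 0 0 0 0 0 -1;0 0 0 0 0 0 -1;0 0 0 0 0 0 -1"

```text
clock: 36.42
position: [0.4276, 0.145, -0.0083]
ee_rot: [-0.084, -0.702, -0.084, 0.702]
contact_force: [-0.2, -0.7, 0.0]
width: 0.0096
```

arm_command --series "0.02 0 0 0 0 0 -1;0.02 0 0 0 0 0 -1;0 0 0 0 0 0 -1;0 0 0 0 0 0 -1"

```text
clock: 36.75
position: [0.4277, 0.145, -0.0121]
ee_rot: [-0.084, -0.702, -0.084, 0.702]
contact_force: [0.5, -0.5, -0.4]
width: 0.0092
```

arm_command --series "0.02 0 0 0 0 0 -1;0.02 0 0 0 0 0 -1;0 0 0 0 0 0 -1"

```text
clock: 37.0
position: [0.4279, 0.145, -0.016]
ee_rot: [0.084, 0.702, 0.084, -0.702]
contact_force: [1.0, 0.5, 0.3]
width: 0.0099
```

arm_command --series "0.01 0 0 0 0 0 -1;0 0 0 0 0 0 -0.7;0 0 0 0 0 0 -0.5;0 0 0 0 0 0 -0.4;0 0 0 0 0 0 -0.4;0 0 0 0 0 0 -0.4;-0.2 0 0 0 0 0 -0.4;-0.4 0 0 0 0 0 1;-0.4 0 0 0 0 0 1;0 0.4 0 0 0 0 1;0 0.4 0 0 0 0 1;0 0.4 0 0 0 0 1"

```text
clock: 38.0
position: [0.4563, 0.028, 0.0838]
ee_rot: [0.085, 0.703, 0.085, -0.701]
contact_force: [1.1, -0.2, -0.5]
width: 0.0837
```

arm_command --series "0 0.4 0 0 0 0 1;0 0.4 0 0 0 0 1;0 0 0 0 0 0 1;0 0 0 0 0 0 1"

```text
clock: 38.33
position: [0.4748, -0.051, 0.0825]
ee_rot: [-0.082, -0.702, -0.082, 0.703]
contact_force: [-0.0, 0.9, -0.5]
width: 0.0855
```

Run:
```python
from h import *
t=get_image("top");s=get_image("scene");yl=((18,100,60),(33,255,255))
blobs("top",t,*yl,.02,amin=3,roi=(190,180,240,250))
blobs("top",t,(35,90,20),(78,255,150),.015,roi=(195,180,236,246))
blobs("top",t,(0,0,0),(180,90,255),.02,amin=60,roi=(190,180,236,246))
goal(.4736,.1471,-.0315,103.5)
a=cv2.resize(t[180:248,190:240],(400,544),interpolation=cv2.INTER_CUBIC);b=cv2.resize(s[228:282,190:255],(400,332),interpolation=cv2.INTER_CUBIC)
b=cv2.copyMakeBorder(b,0,212,0,0,cv2.BORDER_CONSTANT);cv2.imwrite("pics/v11.png",np.hstack([a,b])[:,:,::-1])
```

```text
top px [212.2 205. ] area 50 mean [506.5 156.1] rect 506.4 156.1 size 32.2 17.0 longang 13.2 pca -171.0
top px [209.8 193.7] area 51 mean [544.5 165.3] rect 544.5 165.5 size 32.1 17.0 longang 15.9 pca -163.8
top px [218.6 228.1] area 111 mean [430.5 132.7] rect 430.2 135.7 size 51.5 33.2 longang 13.2 pca -168.5
top px [214.2 213. ] area 764 mean [480.3 148.5] rect 480.6 148.6 size 173.1 49.3 longang 14.0 pca -166.0
t 38.4333 pos [ 0.4737 -0.0486  0.0825] toolx [-0.002  0.001 -1.   ] jaw -76.46 q1,q6 [-0.25  1.08] F [-0.5 -0.4  0.1] w 0.0856
 yaw -0.04 -> rx 0.0002 (rows 1 ) then shift [ 1.142 -1.901 -0.457] len 2.26
 yaw 179.96 -> rx -0.9998 (rows 26 ) then shift [1.137 1.905 0.454] len 2.26
 shift now [ 1.142 -1.901 -0.459] tilt fix [0.         0.0005093  0.00057296]
```

View pics/v11.png

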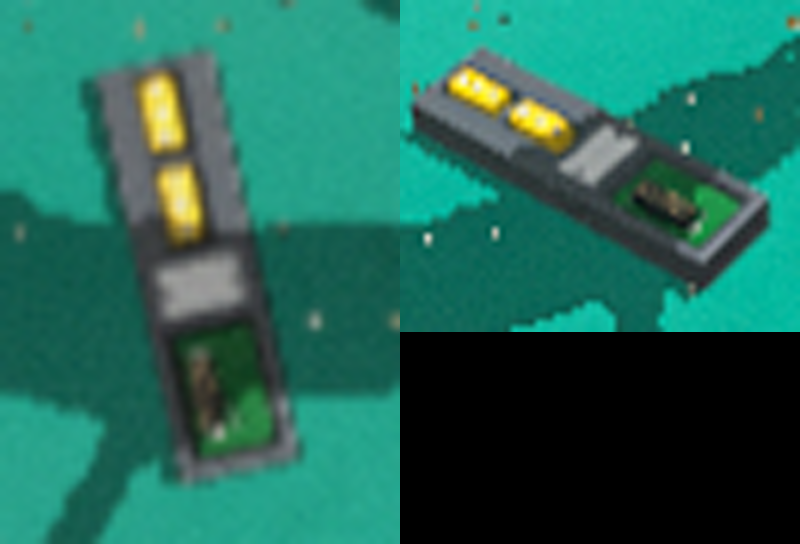

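The picture shows both blocks and the board sitting flat inside their pockets. Now I'll grip the waist.

arm_command --series "0 -0.38 -0.092 0 0 0 1;0 -0.38 -0.092 0 0 0 1;0 -0.38 -0.092 0 0 0 1;0 -0.38 -0.092 0 0 0 1;0 -0.38 -0.09 0 0 0 1;0 0 0 0 0 0 1;0.3 0 0 0 0 0 1;0.3 0 0 0 0 0 1;0 0 0 0 0 0 1;0 0 0 0 0 0 1;0 0 0 0 0 0 1"

```text
clock: 39.35
position: [0.4748, 0.1466, 0.0239]
ee_rot: [0.084, 0.702, 0.084, -0.702]
contact_force: [-0.1, -0.9, 1.0]
width: 0.0854
```

Run:
```python
from h import *
goal(.4736,.1471,-.031,103.5)
```

```text
t 39.35 pos [0.4748 0.1466 0.0239] toolx [ 0.001  0.    -1.   ] jaw -76.37 q1,q6 [0.16 1.49] F [-0.1 -0.9  1. ] w 0.0854
 yaw -0.13 -> rx 0.0007 (rows 1 ) then shift [ 0.549 -0.008  0.011] len 0.55
 yaw 179.87 -> rx -0.9993 (rows 26 ) then shift [ 0.549  0.008 -0.01 ] len 0.55
 shift now [ 0.549 -0.008  0.011] tilt fix [ 0.         -0.00022282 -0.        ]
```

arm_command --series "0.25 -0.006 0.008 0.0007 0 0 1;0.2 0 0 0 0 0 1;0.1 0 0 0 0 0 1;0 0 0 0 0 0 1;0 0 0 0 0 0 1;0 0 0 0 0 0 0;0 0 0 0 0 0 0;0 0 0 0 0 0 0;0 0 0 0 0 0 0;0 0 0 0 0 0 -0.3;0 0 0 0 0 0 -0.3;0 0 0 0 0 0 -0.3" --squeeze 45

```text
clock: 40.35
position: [0.4748, 0.1466, -0.0306]
ee_rot: [0.083, 0.703, 0.083, -0.701]
contact_force: [-2.1, -0.2, 6.3]
width: 0.049
```

arm_command --series "-0.03 0 0 0 0 0 -0.3;-0.1 0 0 0 0 0 -0.3;-0.2 0 0 0 0 0 -0.3;-0.2 0 0 0 0 0 -0.3;0 0 0 0 0 0 -0.3;0 0 0 0 0 0 -0.3"

```text
clock: 40.85
position: [0.4745, 0.1466, 0.0219]
ee_rot: [0.083, 0.703, 0.083, -0.701]
contact_force: [0.6, 0.2, -1.8]
width: 0.0486
```

The tray is lifted, and the 1.8 N of downward force matches its weight. I'll raise it and turn it by 70.4°.

arm_command --series "-0.25 0 0 0 0 0 -0.3;-0.25 0 0 0 0 0 -0.3;0 0 0 -0.0355 0 0 -0.3;0 0 0 -0.0355 0 0 -0.3;0 0 0 -0.0355 0 0 -0.3;0 0 0 -0.0355 0 0 -0.3;0 0 0 -0.0355 0 0 -0.3;0 0 0 -0.0355 0 0 -0.3;0 0 0 -0.0355 0 0 -0.3;0 0 0 -0.0355 0 0 -0.3;0 0 0 -0.0355 0 0 -0.3;0 0 0 -0.0355 0 0 -0.3"

```text
clock: 41.85
position: [0.4724, 0.1462, 0.0694]
ee_rot: [-0.443, -0.55, -0.444, 0.552]
contact_force: [-0.4, 0.0, -1.9]
width: 0.0485
```

arm_command --series "0 0 0 -0.036 0 0 -0.3;0 0 0 0 0 0 -0.3;0 0 0 0 0 0 -0.3"

```text
clock: 42.1
position: [0.4728, 0.1462, 0.0698]
ee_rot: [-0.471, -0.526, -0.472, 0.528]
contact_force: [-0.8, -0.4, -2.8]
width: 0.0488
```

Run:
```python
from h import *
goal(.5362,.3506,.045,173.9)
```

```text
t 42.1 pos [0.4728 0.1462 0.0698] toolx [-0.002 -0.001 -1.   ] jaw -6.33 q1,q6 [0.16 0.27] F [-0.8 -0.4 -2.8] w 0.0488
 yaw 0.23 -> rx -0.0013 (rows 1 ) then shift [ 0.246  0.414 -2.1  ] len 2.15
 yaw -179.77 -> rx 0.9987 (rows 26 ) then shift [ 0.251 -0.413  2.099] len 2.15
 shift now [ 0.246  0.406 -2.101] tilt fix [-0.          0.00025465  0.00076394]
```

arm_command --series "0 0.02 -0.1 0 0 0 -0.3;0 0.041 -0.21 0 0 0 -0.3;0 0.041 -0.21 0 0 0 -0.3;0 0.041 -0.21 0 0 0 -0.3;0 0.041 -0.21 0 0 0 -0.3;0 0.041 -0.21 0 0 0 -0.3;0 0.041 -0.21 0 0 0 -0.3;0 0.041 -0.21 0 0 0 -0.3;0 0.041 -0.21 0 0 0 -0.3;0 0.041 -0.21 0 0 0 -0.3;0 0.02 -0.11 0 0 0 -0.3;0 0 0 0 0 0 -0.3"

```text
clock: 43.1
position: [0.5376, 0.3537, 0.0704]
ee_rot: [0.472, 0.526, 0.473, -0.525]
contact_force: [-0.2, 0.7, -2.7]
width: 0.0487
```

arm_command --series "0.1 0 0 0 0 0 -0.3;0.1 0 0 0 0 0 -0.3;0 0 0 0 0 0 -0.3;0 0 0 0 0 0 -0.3;0 0 0 0 0 0 -0.3"

```text
clock: 43.52
position: [0.5367, 0.3499, 0.0508]
ee_rot: [-0.472, -0.526, -0.472, 0.527]
contact_force: [-0.3, -0.5, -2.0]
width: 0.0488
```

Run:
```python
from h import *
goal(.5362,.3506,.025,173.9)
```

```text
t 43.5167 pos [0.5367 0.3499 0.0508] toolx [-0.001 -0.001 -1.   ] jaw -6.23 q1,q6 [0.47 0.58] F [-0.3 -0.5 -2. ] w 0.0488
 yaw 0.13 -> rx -0.0007 (rows 1 ) then shift [ 0.258 -0.006 -0.007] len 0.26
 yaw -179.87 -> rx 0.9993 (rows 26 ) then shift [0.258 0.006 0.007] len 0.26
 shift now [ 0.258 -0.006 -0.007] tilt fix [-0.          0.00022282  0.00019099]
```

arm_command --series "0.06 0 0 0 0 0 -0.3;0.06 0 0 0 0 0 -0.3;0.05 0 0 0 0 0 -0.3;0.02 0 0 0 0 0 -0.3;0 0 0 0 0 0 -0.3;0 0 0 0 0 0 -0.3"

```text
clock: 44.02
position: [0.5369, 0.3508, 0.0318]
ee_rot: [-0.472, -0.526, -0.472, 0.526]
contact_force: [-0.0, 0.2, -2.0]
width: 0.0488
```

arm_command --series "0.015 0 0 0 0 0 -0.3;0.015 0 0 0 0 0 -0.3;0 0 0 0 0 0 -0.3;0 0 0 0 0 0 -0.3"

```text
clock: 44.35
position: [0.5369, 0.3508, 0.029]
ee_rot: [-0.472, -0.526, -0.472, 0.526]
contact_force: [0.7, -0.5, -2.8]
width: 0.049
```

arm_command --series "0.015 0 0 0 0 0 -0.3;0 0 0 0 0 0 -0.3;0 0 0 0 0 0 -0.3"

```text
clock: 44.6
position: [0.537, 0.3509, 0.0275]
ee_rot: [0.472, 0.526, 0.472, -0.526]
contact_force: [0.3, 0.4, -1.9]
width: 0.0486
```

arm_command --series "0.01 0 0 0 0 0 -0.3;0.01 0 0 0 0 0 -0.3;0 0 0 0 0 0 -0.3;0 0 0 0 0 0 -0.3"

```text
clock: 44.93
position: [0.5371, 0.3509, 0.0256]
ee_rot: [0.472, 0.526, 0.472, -0.526]
contact_force: [-0.1, 0.6, -0.2]
width: 0.0488
```

arm_command --series "0.01 0 0 0 0 0 -0.3;0 0 0 0 0 0 -0.3;0 0 0 0 0 0 -0.3;0 0 0 0 0 0 -0.3"

```text
clock: 45.27
position: [0.5371, 0.3509, 0.0246]
ee_rot: [0.472, 0.526, 0.472, -0.526]
contact_force: [0.4, 0.9, -0.4]
width: 0.0489
```

Run:
```python
from h import *
F=[]
for k in range(4): get_image("top");F.append(manip.get_state()["contact_force"])
print(np.mean(F,0),manip.get_state()["position"])
```

```text
[ 0.13393275  0.00938723 -0.21572366] [0.53709691 0.35087241 0.02461163]
```

The pan now carries nearly all of the weight (0.2 N residual). I'll release gently.

arm_command --series "0 0 0 0 0 0 0.2;0 0 0 0 0 0 0.25;0 0 0 0 0 0 0.35;0 0 0 0 0 0 0.5;0 0 0 0 0 0 0.7;0 0 0 0 0 0 0.7;-0.05 0 0 0 0 0 0.7;-0.1 0 0 0 0 0 0.7;-0.2 0 0 0 0 0 0.7;-0.3 0 0 0 0 0 0.7;-0.4 0 0 0 0 0 0.7;-0.4 0 0 0 0 0 0.7"

```text
clock: 46.47
position: [0.5364, 0.3505, 0.1713]
ee_rot: [-0.472, -0.526, -0.472, 0.527]
contact_force: [1.3, 0.9, -0.7]
width: 0.0727
```

arm_command --series "0 0 0.4 0 0 0 0.7;0 0 0.4 0 0 0 0.7;0 0 0.4 0 0 0 0.7;0 0 0.4 0 0 0 0.7;0 0 0.4 0 0 0 0.7;0 0 0.4 0 0 0 0.7;0 0 0.4 0 0 0 0.7;0 0 0.4 0 0 0 0.7;0 0 0 0 0 0 0.7;0 0 0 0 0 0 0.7"

```text
clock: 47.3
position: [0.5027, 0.0308, 0.1707]
ee_rot: [0.472, 0.528, 0.471, -0.527]
contact_force: [-0.0, 0.2, 0.7]
width: 0.0728
```

Run:
```python
from h import *
t=get_image("top");s=get_image("scene");st=manip.get_state();print(st["clock"],st["position"],st["width"])
yl=((18,100,60),(33,255,255))
blobs("top",t,*yl,.074,amin=3,roi=(115,165,190,240))
blobs("top",t,(35,90,20),(78,255,150),.069,amin=30,roi=(125,175,175,230))
blobs("top",t,(0,0,0),(180,255,110),.074,amin=100,roi=(122,172,178,212))
a=cv2.resize(t[158:242,105:195],(428,400),interpolation=cv2.INTER_CUBIC);b=cv2.resize(s[235:335,90:200],(370,336),interpolation=cv2.INTER_CUBIC)
b=cv2.copyMakeBorder(b,0,64,0,0,cv2.BORDER_CONSTANT);cv2.imwrite("pics/v12.png",np.hstack([a,b])[:,:,::-1])
```

```text
47.4 [0.50293968 0.03317774 0.17032029] 0.07268395896599902
top px [141.  191.5] area 56 mean [539.7 382.1] rect 539.7 382.1 size 16.3 32.7 longang -88.8 pca 86.8
top px [128.9 189.8] area 58 mean [544.4 421.9] rect 544.4 421.8 size 34.4 17.8 longang 80.1 pca 80.8
top px [164.9 193.7] area 127 mean [535.  305.3] rect 531.9 305.7 size 52.1 33.9 longang 85.5 pca 83.3
top px [150.3 194.2] area 724 mean [531.7 351.6] rect 540.2 353.0 size 204.3 80.7 longang 76.4 pca 79.3
```

View pics/v12.png

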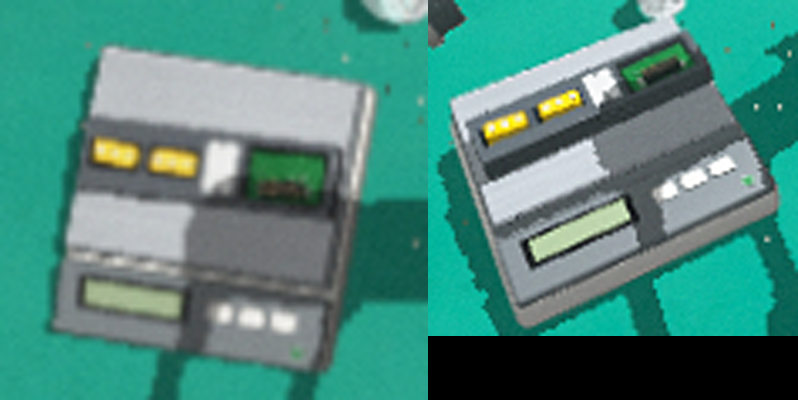

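The last view shows the filled tray lengthwise in the middle of the pan with all three parts in their pockets, and the arm clear. I'm handing in.

```bash
python3 -c "
from rig import ticket
print(ticket.sign_off())"
```

```text
the job is handed in; nothing more can be done
None
```

The spares kit is made up and standing on the scale. I handed the job in at about 47 s of the 72 s allowed; sign-off gives no verdict, so I can't confirm a pass.

**What I did:** I gripped the empty tray by its waist to find its line in robot coordinates. I then placed one terminal block in each small pocket and the receiver board in the large pocket. Finally I lifted the filled tray, turned it 70° and lowered it onto the pan in 1 to 1.5 mm steps, releasing it once the pan carried nearly all the weight.

**Last checks:**
- **Parts:** on the bench, the blocks measured within about 1 mm of the pocket centres along the tray. Pictures before and after the move to the scale show all three parts inside their pockets.
- **Tray on the pan:** its centre is at about (0.537, 0.357) against a measured pan centre of (0.537, 0.358), with its long side within a few degrees of the pan's.
- **Arm:** open, empty and well clear, back over the bench.
- **Not measured:** I had no reading of the pan's travel, only the gentle forces. I judged flatness from the pictures, and did not re-measure the bystander items after the start.

**What disagreed:**
- **Tool height:** the reported tool height was about 36 mm too low. My first waist grip therefore closed on air above the tray. I found the error by touching the bench with shut fingers and corrected for it from then on.
- **Grip widths:** the blocks read 12 to 13 mm and the header just under 10 mm, against the stated 14 mm and 11 mm. Both held firmly.

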